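# Change over the bars in the cam vice

## Robot

A 6-joint arm with a two-finger parallel gripper is mounted at the origin on the work surface. World frame = base frame: x ahead of the robot, y to its left, z up, the work surface at z = 0. Lengths are in m, angles in degrees, forces in N, time in s.
With the tool pointing down it reaches from about 0.35 to 0.85 m from the base axis. Payload 8.1 kg.
Tool frame: the origin (TCP) lies at the very end of the fingers, on their centre line; the grasp point (between the pads) lies 19 mm behind it; z points along the fingers, y is the direction in which the jaws open and shut (so a half turn about z gives the same grasp; the last joint's range is limited). The gripper opens to 85 mm and grips with 20 to 120 N. Pads are 22 mm wide; open, the fingers measure 114 mm over their backs; the gripper's body (76 mm by 85 mm) begins 54 mm behind the grasp point. The pads swing forward as they close: fully open they stand 13 mm farther back than shut.
Start: joints at [-72.273, 7.471, 85.268, -0, 87.261, -4.893], TCP at [0.231, -0.554, 0.195] pointing down, gripper open.
Joint ranges: [-169.43, 169.43], [-51.17, 129.36], [1.28, 143.12], [-76.62, 256.62], [0, 156.53], [-152.29, 152.29]. Speed limits (degrees/s): [136.94, 136.94, 159.86, 180, 180, 180].

## Interface

Orientations are given as a 3x3 rotation matrix whose columns are the frame's x, y, z axes.
In Python, from station import ctrl gives the robot as it stands.
- The arm moves only by the tool move_arm, never from a script. Its argument "increments" is text: rows parted by semicolons, each of 7 numbers parted by spaces: the turn, a rotation vector about the world's x, y, z in degrees, then the shift along the world's x, y, z in mm, then the closure, from -1 (fully open) to 1 (shut), so that 0 is half open. In form: wx wy wz tx ty tz jaw; .... A call has 1 to 20 rows; each row is the pose to reach, as a shift and turn from the pose measured when the call began; what a row does not reach only later rows make up. A row lasts 1/8 s, in which the tool goes at most 62.5 mm and 10.7 degrees, less where a joint would pass 70% of its speed; a pose out of reach is approached as far as the arm can. A call with a gripper value outside its range is refused whole. The fingers move at their own pace and stop on an object; "force" is the grip in N (left out, the last holds). Time passes only in rows, so rows that repeat a pose let the fingers close. It gives the time, the measured TCP pose, the force and the opening at its end, in the units of the state.
- ctrl.read_state(): the state, without advancing time (a new reading comes with each control period).
- ctrl.capture(name): name is "scene" or "top" or "wrist"; returns the picture (400x640x3 uint8, blue, green, red); there is no depth.
- ctrl.camera_model(name): a dict with "K" (3x3 intrinsics, pixels), "R" (3x3) and "t" (3): a world point X has camera coordinates R X + t. Camera axes: x right, y down, z forward; pixel columns grow to the right and rows downward; lengths in m; the calibration is good to about 2 mm. The wrist camera is an equidistant fisheye: a pixel r from the principal point sees the ray r / f radians off the axis. A picture is of the moment at which its call begins: read the wrist's pose just before it. camera_model takes no time and is no camera call; for the wrist camera it gives the pose at the moment of the call.
- ctrl.job_done(): hands the job in, once; it reports no verdict.
The state is a dict: "t": time; "joint_positions": joint angles; "dq": joint speeds; "joint_efforts": joint torques, N m; "eef_pos": TCP position; "orientation": TCP orientation; "contact_force": force on the tool from outside, world axes, zero at the start; "wrist_torque": the same for the moment, N m; "finger_gap": finger opening in m.
Only numpy, scipy, OpenCV 4.12 (cv2) and the standard library are available. Lean on these libraries where they do the work, as an engineer would, in place of code of your own. Each camera call takes 0.05 s, during which the arm holds its last target. There are 200 camera calls.

## Task

The two hallmarked bars in the cam vice are finished: swing the vice's lever fully open, lift them out and lay both flat, marks up, in the felt-lined tray. Then load every blank bar from the wooden rack into the open vice; they are packed too tightly for fingers, so nudge each one out of the row before you grip it. Lay them flat on the vice bed side by side, each spanning squarely from jaw to fence, and only when all are in swing the lever back to its closed stop so that they are clamped; leave the hammer, the doming block and the ring clamp alone.

Things in the scene. Friction and masses are not known exactly. Their poses are not given: they have to be found in the camera images.
- jig: cam vice, fixed. Grey base plate 14 thick, x = -120 to 65, 250 long in y; origin on its underside; x across the jaws to the fence, y along them. Fixed steel fence: face at x = 43, 20 thick, top z = 28. Sliding steel jaw 246 long, 16 thick, top z = 28: its face is at x = -41 with the lever closed, -51 open. Clamped bars centre at x = 1. Stands left or right of the robot.
- jig_bed (a point): point on the vice's bed (top of the plate) where bars lie: jig x = 0, y = 0, z = 14. The gap between jaw and fence is 94 with the lever open; closing drives the jaw through an eccentric, which pushes the bars against the fence and grips them (gap 84). The ground jaw faces are smooth and square up a bar lying slightly askew.
- lever (a joint): angle of the vice's lever: 0 = closed (end stop; handle along the jig's +y), 1.57 = fully open (end stop; handle along the jig's -x); from above it opens counter-clockwise about the vertical pin at point lever_pivot. About 0.2 N m of friction, a little more as the jaw bites; stays where it is left.
- lever_pivot (a point): on the lever's vertical pin (jig x = -85, y = 0), at the height of the handle's centre line, 46 above the bench. Its y axis points along the handle to the knob.
- lever_grip (a point): centre of the lever's round steel handle bar (14 diameter, level) 80 out from the pin, 46 above the bench; a black ball knob of 30 diameter sits at 112 from the pin. The underside of the handle bar is 11 above the tops of jaw and fence and 7 above the bars.
- rack: fixed wooden stock rack: board 220 (x) x 134 (y) x 12; origin centre of underside, floor z = 12. Two cheeks 14 wide, inner faces y = +-52, stand 18 above the floor (level with the bars), only from x = -110 to -10; the rest towards +x is an open flat apron. Bars lie side by side between the cheeks, centres near x = -55, y = -34.5, 0, 34.5; the row is open at both ends in x.
- tray: fixed wooden tray with a grey felt lining for finished bars: outside 170 (x) x 120 (y) x 22 high, walls 6, inner floor at z = 6; origin at the centre of its underside.
- finished1: silver-grey cast metal bar, 84 long (its x) x 34 wide (its y) x 18 high, edges rounded 3, about 0.5 kg; origin at the centre of its underside. Finished, told by three small round punch marks in a row on its top; at the start clamped in the vice, its x along the jig's x. Nearer the -y end of the vice at the start.
- finished2: silver-grey cast metal bar, 84 long (its x) x 34 wide (its y) x 18 high, edges rounded 3, about 0.5 kg; origin at the centre of its underside. Finished, told by three small round punch marks in a row on its top; at the start clamped in the vice, its x along the jig's x. Nearer the +y end of the vice at the start.
- bar1: silver-grey cast metal bar, 84 long (its x) x 34 wide (its y) x 18 high, edges rounded 3, about 0.5 kg; origin at the centre of its underside. A blank, plain, either broad face may be up; at the start it lies flat in the row between the rack's cheeks, its x along the rack's x, about 0.5 from its neighbours or a cheek. May be absent in a given start (then None).
- bar2: silver-grey cast metal bar, 84 long (its x) x 34 wide (its y) x 18 high, edges rounded 3, about 0.5 kg; origin at the centre of its underside. A blank, plain, either broad face may be up; at the start it lies flat in the row between the rack's cheeks, its x along the rack's x, about 0.5 from its neighbours or a cheek. May be absent in a given start (then None).
- bar3: silver-grey cast metal bar, 84 long (its x) x 34 wide (its y) x 18 high, edges rounded 3, about 0.5 kg; origin at the centre of its underside. A blank, plain, either broad face may be up; at the start it lies flat in the row between the rack's cheeks, its x along the rack's x, about 0.5 from its neighbours or a cheek. May be absent in a given start (then None).
- hammer: bystander: hammer about 240 long lying on the bench beyond the work; origin on its underside
- doming_block: bystander: steel cube of 60 with dimples, beyond the work; origin at the centre of its underside
- ring_clamp: bystander: wooden ring clamp 142 x 26 x 22 lying between the robot and the tray; origin at the centre of its underside

How it is judged (in metres and radians):
On the way, in this order (a step that is already met when the one before it is completed fails the run):
1. the lever is swung fully open (above 1.45 rad) (value of joint lever above 1.45 rad), for 0.2 s.
2. with the lever open (above 1.2 rad), both finished bars lie flat and still in the felt tray and every blank lies flat and still on the vice bed between jaw and fence, square to them within 0.12 rad (x of finished1 in the frame of tray between -0.068 and 0.068 m and y of finished1 in the frame of tray between -0.048 and 0.048 m and z of finished1 in the frame of tray between 0.003 and 0.01 m and angle between each of finished1, finished2's own z axis and vertical below 0.12 rad and linear speed of each of finished1, finished2, bar1, bar2, bar3 below 0.02 m/s and x of finished2 in the frame of tray between -0.068 and 0.068 m and y of finished2 in the frame of tray between -0.048 and 0.048 m and z of finished2 in the frame of tray between 0.003 and 0.01 m and x of bar1 in the frame of jig between -0.014 and 0.006 m and y of bar1 in the frame of jig between -0.108 and 0.108 m and ((z of bar1 in the frame of jig between 0.0105 and 0.0175 m and angle between bar1's own z axis and vertical below 0.12 rad) or (z of bar1 in the frame of jig between 0.0285 and 0.0355 m and angle between bar1's own z axis and vertical above 3.02 rad)) and angle between the x axis of each of bar1, bar2, bar3 and the x axis of jig, either way round below 0.12 rad and x of bar2 in the frame of jig between -0.014 and 0.006 m and y of bar2 in the frame of jig between -0.108 and 0.108 m and ((z of bar2 in the frame of jig between 0.0105 and 0.0175 m and angle between bar2's own z axis and vertical below 0.12 rad) or (z of bar2 in the frame of jig between 0.0285 and 0.0355 m and angle between bar2's own z axis and vertical above 3.02 rad)) and x of bar3 in the frame of jig between -0.014 and 0.006 m and y of bar3 in the frame of jig between -0.108 and 0.108 m and ((z of bar3 in the frame of jig between 0.0105 and 0.0175 m and angle between bar3's own z axis and vertical below 0.12 rad) or (z of bar3 in the frame of jig between 0.0285 and 0.0355 m and angle between bar3's own z axis and vertical above 3.02 rad)) and value of joint lever above 1.2 rad), for 0.3 s.
At the end, for the whole second after the job is handed in: lever closed (below 0.08 rad); every blank flat on the vice bed (either face up), within 108 mm of mid-jaw, square within 0.05 rad, centre at jig x -3 to +5 mm; both finished bars flat on the felt tray's floor, marks up; all at rest and released (value of joint lever below 0.08 rad and x of finished1 in the frame of tray between -0.068 and 0.068 m and y of finished1 in the frame of tray between -0.048 and 0.048 m and z of finished1 in the frame of tray between 0.003 and 0.01 m and angle between each of finished1, finished2's own z axis and vertical below 0.12 rad and linear speed of each of finished1, finished2, bar1, bar2, bar3 below 0.02 m/s and x of finished2 in the frame of tray between -0.068 and 0.068 m and y of finished2 in the frame of tray between -0.048 and 0.048 m and z of finished2 in the frame of tray between 0.003 and 0.01 m and x of bar1 in the frame of jig between -0.003 and 0.005 m and y of bar1 in the frame of jig between -0.108 and 0.108 m and ((z of bar1 in the frame of jig between 0.0105 and 0.0175 m and angle between bar1's own z axis and vertical below 0.12 rad) or (z of bar1 in the frame of jig between 0.0285 and 0.0355 m and angle between bar1's own z axis and vertical above 3.02 rad)) and angle between the x axis of each of bar1, bar2, bar3 and the x axis of jig, either way round below 0.05 rad and x of bar2 in the frame of jig between -0.003 and 0.005 m and y of bar2 in the frame of jig between -0.108 and 0.108 m and ((z of bar2 in the frame of jig between 0.0105 and 0.0175 m and angle between bar2's own z axis and vertical below 0.12 rad) or (z of bar2 in the frame of jig between 0.0285 and 0.0355 m and angle between bar2's own z axis and vertical above 3.02 rad)) and x of bar3 in the frame of jig between -0.003 and 0.005 m and y of bar3 in the frame of jig between -0.108 and 0.108 m and ((z of bar3 in the frame of jig between 0.0105 and 0.0175 m and angle between bar3's own z axis and vertical below 0.12 rad) or (z of bar3 in the frame of jig between 0.0285 and 0.0355 m and angle between bar3's own z axis and vertical above 3.02 rad))); the robot touches nothing.
It fails at once if the hammer, doming block or ring clamp is moved by more than 15 mm (distance of any of hammer, doming_block, ring_clamp from where it was at the start of the episode above 0.015 m).
Of bar1, bar2, bar3 only 2 to 3 are there at a start; the rules pass over those that are not, and their reading is None.
At some moment in a run one of bar1, bar2, bar3 may be knocked a few centimetres aside while the robot is not near it.
Once in a run the grip may slacken for a moment while it holds something.
It also fails if it takes over 210 s, if anything falls off the work surface, if the arm or the gripper's body presses on something with over 40 N, if the wrist force passes 120 N, or if a joint passes its speed limit or range.

## Working session

There is one attempt and no reset: what is moved stays moved. The work goes in short steps, Python scripts to look and compute and a tool call to move; the robot and the scene stay as the last step left them, time stands still between calls to the robot, and variables do not carry over. Pictures are saved under pics/ and viewed, about 12 in all and at most 16, crops included, and the job is handed in when it is done.

Besides the shell and the picture viewer there is one more tool, called after "Request:" as name(argument=value, ...) on one line, values as JSON. move_arm: Moves the arm, as the interface text tells. Its arguments: {"type":"object","properties":{"increments":{"type":"string"},"force":{"type":"number"}},"required":["increments"]}

```bash
mkdir -p pics; cat > h.py <<'E'
import sys; sys.path.insert(0,'.')
import numpy as np, cv2
from station import ctrl
def pix2w(name,uv,z,cm=None):
    m=cm or ctrl.camera_model(name);K=np.array(m["K"]);R=np.array(m["R"]);t=np.array(m["t"])
    x=(np.array(uv,float)-[K[0,2],K[1,2]])/[K[0,0],K[1,1]]
    if name=="wrist":
        r=np.linalg.norm(x);d=np.r_[x/r*np.sin(r),np.cos(r)] if r>0 else np.array([0,0,1.])
    else: d=np.r_[x,1]
    d=R.T@d;c=-R.T@t
    return c+d*(z-c[2])/d[2]
def w2pix(name,X,cm=None):
    m=cm or ctrl.camera_model(name);K=np.array(m["K"]);p=np.array(m["R"])@np.array(X,float)+np.array(m["t"])
    if name=="wrist":
        th=np.arctan2(np.hypot(p[0],p[1]),p[2]);h=np.hypot(p[0],p[1]);q=p[:2]/h*th
    else: q=p[:2]/p[2]
    return q*[K[0,0],K[1,1]]+[K[0,2],K[1,2]]
E
ls; python3 - <<'E'
from h import *
for n in ("top","scene"):
    cv2.imwrite(f"pics/{n}0.png",ctrl.capture(n)); m=ctrl.camera_model(n); print(n,np.round(m["K"],1).tolist(),np.round(-np.array(m["R"]).T@m["t"],3))
im=cv2.imread("pics/top0.png");cv2.imwrite("pics/top0x.png",cv2.resize(im,(800,500),interpolation=cv2.INTER_CUBIC))
print(ctrl.read_state())
E
```

```text
h.py
pics
top [[510.1, 0.0, 310.4], [0.0, 510.1, 202.2], [0.0, 0.0, 1.0]] [ 0.49  -0.018  1.309]
scene [[423.2, 0.0, 319.7], [0.0, 423.2, 199.0], [0.0, 0.0, 1.0]] [1.082 0.461 0.954]
{'t': 0.1, 'joint_positions': array([-7.22717506e+01,  7.50993160e+00,  8.53233858e+01,  1.57277851e-04,
        8.72630110e+01, -4.89386467e+00]), 'dq': array([-0.08063254, -0.08139815, -0.0520691 ,  0.00954752,  0.10302775,
        0.03766443]), 'joint_efforts': array([ 6.31367566e-04, -5.70953465e+01, -5.01941156e+01, -2.72121706e-04,
        8.15386302e-03, -5.98068641e-05]), 'eef_pos': array([ 0.23063238, -0.55329188,  0.19415494]), 'orientation': array([[ 9.23061913e-01,  3.84651069e-01, -5.09332535e-04],
       [ 3.84651379e-01, -9.23060534e-01,  1.60224168e-03],
       [ 1.46159214e-04, -1.67488373e-03, -9.99998587e-01]]), 'contact_force': array([-0.31747219,  0.34771788, -0.4514141 ]), 'wrist_torque': array([-0.01932384,  0.00291528,  0.02759646]), 'finger_gap': 0.08514491601713706}
```

View pics/top0x.png

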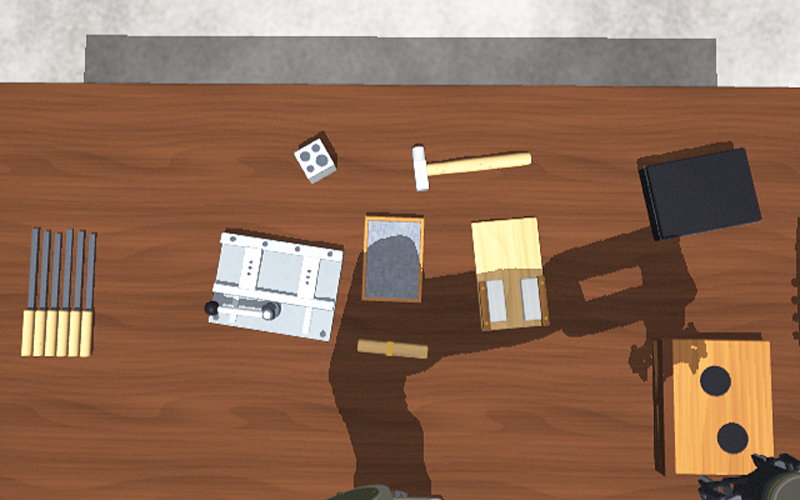

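The view shows the jig at the left (lever handle along image left), the tray in the middle, and the rack at the right with two blanks and an empty middle slot. I'll enlarge the jig and the tray/rack area.

```bash
python3 - <<'E'
from h import *
im=cv2.imread("pics/top0.png")
a=im[170:280,155:285]; b=im[165:295,280:445]
cv2.imwrite("pics/c1.png",cv2.resize(a,None,fx=5,fy=5,interpolation=cv2.INTER_CUBIC))
cv2.imwrite("pics/c2.png",cv2.resize(b,None,fx=4.5,fy=4.5,interpolation=cv2.INTER_CUBIC))
E
```

```text
(no output)
```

View pics/c1.png

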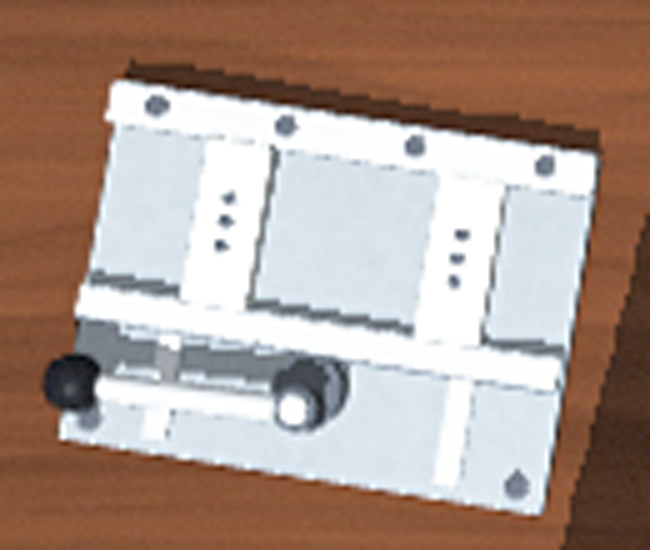

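View pics/c2.png

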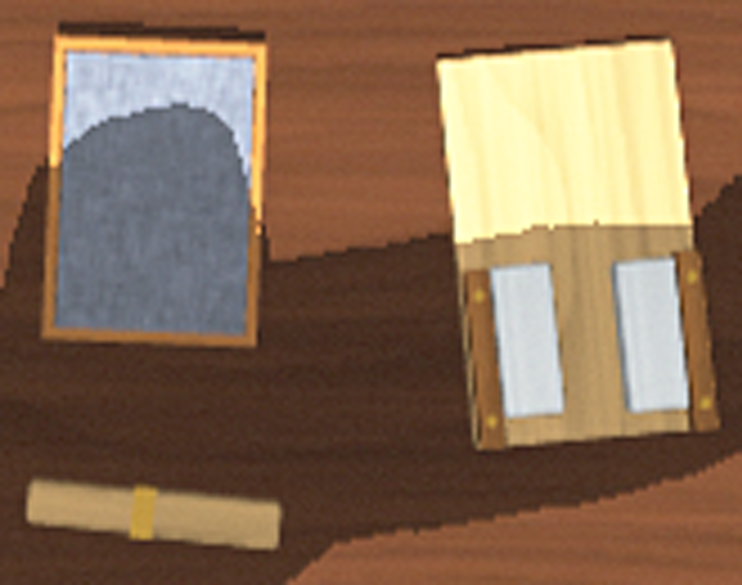

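```bash
cat > fit.py <<'E'
from h import *
from scipy.optimize import least_squares
def fit(name,loc,uv,cm=None,g=0):
    loc=np.array(loc,float)/1000
    W=np.array([pix2w(name,p,l[2],cm)[:2] for p,l in zip(uv,loc)])
    f=lambda q:(loc[:,:2]@np.array([[np.cos(q[2]),np.sin(q[2])],[-np.sin(q[2]),np.cos(q[2])]])+q[:2]-W).ravel()
    r=least_squares(f,[*W.mean(0),g]);return r.x,np.round(f(r.x).reshape(-1,2)*1000,1)
E
python3 - <<'E'
from fit import *
c1=lambda p:(155+(p[0]+.5)/5-.5,170+(p[1]+.5)/5-.5)
c2=lambda p:(280+(p[0]+.5)/4.5-.5,165+(p[1]+.5)/4.5-.5)
S={"jig":([(63,125,28),(63,-125,28),(-120,125,14),(-120,-125,14)],[c1(p) for p in [(112,80),(601,152),(60,440),(542,515)]]),
"tray":([(85,60,22),(85,-60,22),(-85,-60,22),(-85,60,22)],[c2(p) for p in [(57,38),(266,43),(256,347),(42,338)]]),
"rackapron":([(110,67,12),(110,-67,12),(-10,66,30),(-110,66,30),(-10,-66,30),(-110,-66,30)],[c2(p) for p in [(436,60),(672,40),(468,270),(482,447),(699,250),(718,428)]]),
"barL":([(42,17,30),(42,-17,30),(-42,-17,30),(-42,17,30)],[c2(p) for p in [(490,268),(550,263),(563,413),(506,418)]]),
"barR":([(42,17,30),(42,-17,30),(-42,-17,30),(-42,17,30)],[c2(p) for p in [(614,262),(673,258),(690,407),(630,412)]]),
"fin+y":([(42,17,32),(42,-17,32)],[c1(p) for p in [(205,138),(273,146)]]),
"fin-y":([(42,17,32),(42,-17,32)],[c1(p) for p in [(437,173),(504,184)]]),
}
for k,v in S.items():
    q,r=fit("top",*v); print(k,np.round(q[:2]*1000,1),round(np.degrees(q[2]),1),r.tolist())
for p in [(295,408),(72,382)]: print(np.round(pix2w("top",c1(p),.046)*1000))
for p in [(235,222),(460,258)]: print("marks",np.round(pix2w("top",c1(p),.032)*1000))
print(np.round(pix2w("top",c2((155,514)),.022)*1000))
E
```

```text
jig [552.  230.2] -8.0 [[-0.5, -0.5], [-1.1, 1.2], [0.8, 0.5], [0.7, -1.2]]
tray [581.9  -2.8] -1.6 [[0.6, 1.1], [-0.9, -0.7], [0.3, -0.3], [0.0, -0.1]]
rackapron [ 555.9 -239.4] 5.7 [[0.1, -0.6], [0.5, -0.4], [0.5, 2.5], [-1.4, 0.5], [0.9, -0.9], [-0.5, -1.1]]
barL [ 500.5 -210. ] 5.5 [[0.4, 0.4], [0.5, -0.3], [-0.4, -1.3], [-0.5, 1.2]]
barR [ 504.5 -278.7] 5.8 [[0.1, 0.6], [1.0, -0.6], [-0.4, -0.4], [-0.7, 0.4]]
fin+y [559.1 283.7] -6.1 [[-0.0, -0.4], [0.0, 0.4]]
fin-y [542.2 168. ] -8.7 [[-0.0, -0.2], [0.0, 0.2]]
[468. 244.  46.]
[479. 356.  46.]
marks [560. 280.  32.]
marks [544. 166.  32.]
[402.  -5.  22.]
```

The two blanks are at (500,-210) and (504,-279). The jig is at (552,230) with yaw -8°, the tray at (582,-3) and the rack at (556,-239). Pivot and knob agree with the given geometry. Moving to the lever now.

Request:
move_arm(increments="0 0 -5 60 120 0 1; 0 0 -15 120 340 0 1; 0 0 -25 200 600 0 1; 0 0 -30.6 277 865 0 1; 0 0 -30.6 277 865 0 1; 0 0 -30.6 277 865 0 1; 0 0 -30.6 277 865 0 1; 0 0 -30.6 277 865 0 1; 0 0 -30.6 277 865 0 1; 0 0 -30.6 277 865 0 1; 0 0 -30.6 277 865 0 1; 0 0 -30.6 277 865 0 1; 0 0 -30.6 277 865 0 1; 0 0 -30.6 277 865 -70 1; 0 0 -30.6 277 865 -70 1; 0 0 -30.6 277 865 -70 1")

```text
t: 2.1
eef_pos: [0.5043, 0.3128, 0.118]
orientation: [[0.991, -0.136, -0.008], [-0.136, -0.991, -0.002], [-0.008, 0.003, -1.0]]
contact_force: [0.5, -1.6, 0.2]
finger_gap: 0.0001
```

```bash
cat > pl.py <<'E'
from h import *
JIG=(552.,230.2,-8.0);TRAY=(581.9,-2.8,-1.6);RACK=(556,-239.4,5.7)
def loc(F,x,y):
    a=np.radians(F[2]);return np.array([F[0]+x*np.cos(a)-y*np.sin(a),F[1]+x*np.sin(a)+y*np.cos(a)])
def st():
    s=ctrl.read_state();R=np.array(s["orientation"]);p=np.array(s["eef_pos"])*1000
    return s,p,np.degrees(np.arctan2(R[1,0],R[0,0])),R
def row(F,x,y,z,yaw,p=None,w=None):
    s,p0,w0,R=st(); q=loc(F,x,y); d=(F[2]+yaw-w0+180)%360-180
    return [round(float(v),1) for v in (d,q[0]-p0[0],q[1]-p0[1],z-p0[2])]
def rep():
    s,p,w,R=st();print("t",round(s["t"],2),"tcp",np.round(p,1),"yaw",round(w,1),"F",np.round(s["contact_force"],1),"gap",round(s["finger_gap"]*1000,1),"zax",np.round(R[:,2],3),"J",np.round(s["joint_positions"]))
E
python3 - <<'E'
from pl import *
rep()
print(row(JIG,-55,75,36,0))
a=np.radians
for th in [0,10,20,30,40,50,60,70,80,85,90]:
    x=-85-75*np.sin(a(th))+18*np.cos(a(th));y=75*np.cos(a(th))+18*np.sin(a(th)); print(th,row(JIG,x,y,36,th))
m=ctrl.capture("wrist");cv2.imwrite("pics/w1.png",m)
E
```

```text
t 2.1 tcp [504.3 312.8 118. ] yaw -7.8 F [ 0.5 -1.6  0.2] gap 0.1 zax [-0.008 -0.002 -1.   ] J [ 27.  10.  91.   0.  80. 125.]
[-0.2, 3.7, -0.7, -82.0]
0 [-0.2, -8.2, 1.0, -82.0]
10 [9.8, -21.1, 4.8, -82.0]
20 [19.8, -34.5, 6.3, -82.0]
30 [29.8, -47.9, 5.5, -82.0]
40 [39.8, -61.0, 2.3, -82.0]
50 [49.8, -73.3, -3.0, -82.0]
60 [59.8, -84.5, -10.4, -82.0]
70 [69.8, -94.3, -19.7, -82.0]
80 [79.8, -102.3, -30.5, -82.0]
85 [84.8, -105.5, -36.4, -82.0]
90 [89.8, -108.3, -42.5, -82.0]
```

View pics/w1.png

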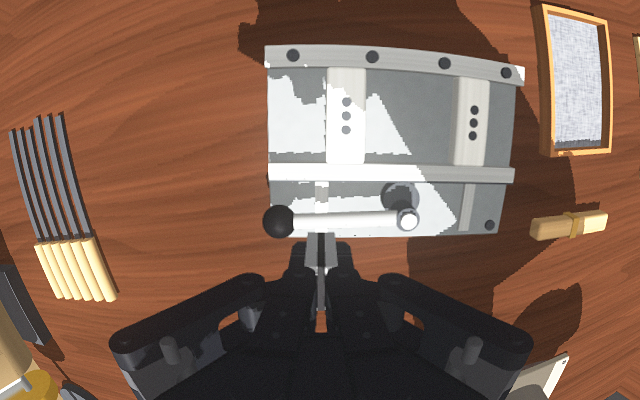

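```bash
python3 - <<'E'
from pl import *
m=ctrl.camera_model("wrist");print("cam",-np.array(m["R"]).T@m["t"],"axis",np.array(m["R"])[2])
s,p,w,R=st();print("tcp px",w2pix("wrist",p/1000))
for n,(x,y,z) in dict(grip=(-85,80,46),knob=(-85,112,46),piv=(-85,0,46),tgt=(-55,75,36)).items(): print(n,w2pix("wrist",[*loc(JIG,x,y)/1000,z/1000]))
E
```

```text
cam [0.57913754 0.30242266 0.29937461] axis [-0.28626278  0.03637073 -0.9574606 ]
tcp px [320.88463186 223.3833723 ]
grip [314.12485096 219.8286469 ]
knob [278.03135955 219.59549964]
piv [402.90456768 219.33338338]
tgt [319.87395167 183.95184441]
```

The view shows the knob at (279,221) and the pin at (407,218). Both are within a few pixels of the prediction, so the jig pose holds. Next is to descend and push.

Request:
move_arm(increments="0 0 0 4 -1 -40 1; 0 0 0 4 -1 -82 1; 0 0 0 4 -1 -82 1; 0 0 0 -8 1 -82 1; 0 0 10 -21 5 -82 1; 0 0 20 -34.5 6 -82 1; 0 0 30 -48 5.5 -82 1; 0 0 40 -61 2 -82 1; 0 0 50 -73 -3 -82 1; 0 0 60 -84.5 -10.5 -82 1; 0 0 70 -94 -20 -82 1; 0 0 80 -102 -30.5 -82 1; 0 0 85 -105.5 -36.5 -82 1; 0 0 90 -108.5 -42.5 -82 1; 0 0 90 -108.5 -42.5 -82 1; 0 0 90 -108.5 -42.5 -82 1")

```text
t: 4.15
eef_pos: [0.3981, 0.2701, 0.0405]
orientation: [[0.139, 0.99, 0.004], [0.99, -0.139, -0.003], [-0.003, 0.004, -1.0]]
contact_force: [-0.2, 0.2, -0.2]
finger_gap: 0.0001
```

```bash
python3 - <<'E'
from pl import *
rep()
cv2.imwrite("pics/w2.png",ctrl.capture("wrist"))
for n,(x,y,z) in dict(knob=(-197,0,46),piv=(-85,0,46)).items(): print(n,w2pix("wrist",[*loc(JIG,x,y)/1000,z/1000]))
E
```

```text
t 4.15 tcp [398.1 270.1  40.5] yaw 82.0 F [-0.2  0.2 -0.2] gap 0.1 zax [ 0.004 -0.003 -1.   ] J [ 28.  -3. 113.  -0.  70.  36.]
knob [257.71350251 251.04867637]
piv [430.6645413  249.34921513]
```

View pics/w2.png

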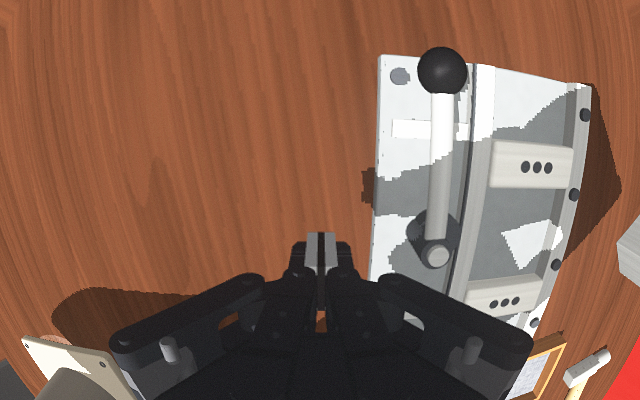

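The lever did not move. The handle still points along +y, from the pin at (437,255) to the knob at (442,70), so the finger passed over it while the descent lagged. I'll go back, settle at height, check, then push.

Request:
move_arm(increments="0 0 0 0 0 50 1; 0 0 -10 10 10 60 1; 0 0 -20 30 15 60 1; 0 0 -30 50 30 60 1; 0 0 -40 80 40 60 1; 0 0 -50 112 42 60 1; 0 0 -60 112 42 60 1; 0 0 -70 112 42 60 1; 0 0 -80 112 42 60 1; 0 0 -90 112 42 60 1; 0 0 -90 112 42 60 1; 0 0 -90 112 42 60 1; 0 0 -90 112 42 25 1; 0 0 -90 112 42 -7 1; 0 0 -90 112 42 -7 1; 0 0 -90 112 42 -7 1; 0 0 -90 112 42 -7 1; 0 0 -90 112 42 -7 1")

```text
t: 6.45
eef_pos: [0.5108, 0.3125, 0.0346]
orientation: [[0.99, -0.138, -0.002], [-0.138, -0.99, -0.002], [-0.001, 0.002, -1.0]]
contact_force: [0.4, 0.0, -1.5]
finger_gap: -0.0002
```

```bash
python3 - <<'E'
from pl import *
rep()
a=np.radians
for th in [0,10,20,30,40,50,60,70,80,85,90]:
    x=-85-75*np.sin(a(th))+18*np.cos(a(th));y=75*np.cos(a(th))+18*np.sin(a(th)); print(th,row(JIG,x,y,36,th))
E
```

```text
t 6.45 tcp [510.8 312.5  34.6] yaw -7.9 F [ 0.4  0.  -1.5] gap -0.2 zax [-0.002 -0.002 -1.   ] J [ 27.  15.  94.  -0.  71. 125.]
0 [-0.1, -14.7, 1.3, 1.4]
10 [9.9, -27.6, 5.1, 1.4]
20 [19.9, -41.0, 6.6, 1.4]
30 [29.9, -54.4, 5.8, 1.4]
40 [39.9, -67.5, 2.7, 1.4]
50 [49.9, -79.8, -2.7, 1.4]
60 [59.9, -91.0, -10.1, 1.4]
70 [69.9, -100.8, -19.4, 1.4]
80 [79.9, -108.8, -30.2, 1.4]
85 [84.9, -112.0, -36.1, 1.4]
90 [89.9, -114.8, -42.2, 1.4]
```

Height is now correct, so I'll push over the first half and check.

Request:
move_arm(increments="0 0 0 -8 1 0 1; 0 0 0 -15 1.5 0 1; 0 0 5 -21 3 0 1; 0 0 10 -27.5 5 0 1; 0 0 15 -34 6 0 1; 0 0 20 -41 6.5 0 1; 0 0 25 -48 6.5 0 1; 0 0 30 -54.5 6 0 1; 0 0 35 -61 4 0 1; 0 0 40 -67.5 2.5 0 1; 0 0 45 -74 0 0 1; 0 0 50 -80 -3 0 1; 0 0 50 -80 -3 0 1")

```text
t: 8.07
eef_pos: [0.43, 0.3094, 0.0345]
orientation: [[0.742, 0.67, 0.0], [0.67, -0.742, -0.003], [-0.002, 0.002, -1.0]]
contact_force: [-0.6, -0.7, -0.4]
finger_gap: -0.0001
```

```bash
python3 - <<'E'
from pl import *
rep()
a=np.radians
for th in [50,55,60,65,70,75,80,85,90]:
    x=-85-75*np.sin(a(th))+16.5*np.cos(a(th));y=75*np.cos(a(th))+16.5*np.sin(a(th)); print(th,row(JIG,x,y,35,th))
im=ctrl.capture("wrist");cv2.imwrite("pics/w3.png",im)
E
```

```text
t 8.07 tcp [430.  309.4  34.5] yaw 42.1 F [-0.6 -0.7 -0.4] gap -0.1 zax [ 0.    -0.003 -1.   ] J [ 30.   5. 106.  -0.  70.  78.]
50 [-0.1, -0.1, -0.6, 0.5]
55 [4.9, -5.8, -4.2, 0.5]
60 [9.9, -11.1, -8.2, 0.5]
65 [14.9, -16.1, -12.7, 0.5]
70 [19.9, -20.7, -17.6, 0.5]
75 [24.9, -24.8, -22.9, 0.5]
80 [29.9, -28.4, -28.5, 0.5]
85 [34.9, -31.6, -34.5, 0.5]
90 [39.9, -34.2, -40.6, 0.5]
```

View pics/w3.png

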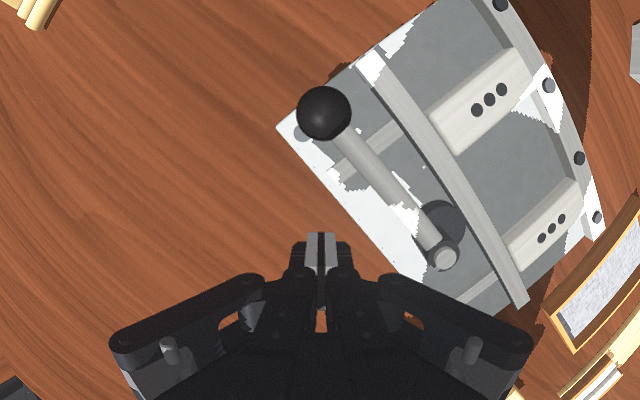

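```bash
python3 - <<'E'
from pl import *
a=np.radians
for th in (0,10,20,30,50,90): print(th,np.round(w2pix("wrist",[*loc(JIG,-85-112*np.sin(a(th)),112*np.cos(a(th)))/1000,.046])))
print("piv",w2pix("wrist",[*loc(JIG,-85,0)/1000,.046]),"fence+y",w2pix("wrist",[*loc(JIG,63,125)/1000,.028]),"plate",w2pix("wrist",[*loc(JIG,-120,125)/1000,.014]))
s,p,w,R=st();print(w2pix("wrist",p/1000))
m=ctrl.camera_model("wrist");print(np.array(m["K"]),-np.array(m["R"]).T@m["t"])
cv2.imwrite("pics/s1.png",ctrl.capture("scene"))
E
```

```text
0 [325. 112.]
10 [300. 137.]
20 [280. 166.]
30 [267. 196.]
50 [260. 255.]
90 [305. 341.]
piv [436.68628536 253.0647882 ] fence+y [481.49330045 -30.91628954] plate [270.01601076 130.06137066]
[319.41546178 222.92338879]
[[309.70691629   0.         320.70423481]
 [  0.         309.70691629 192.15363471]
 [  0.           0.           1.        ]] [0.48519989 0.35838763 0.21351633]
```

View pics/s1.png

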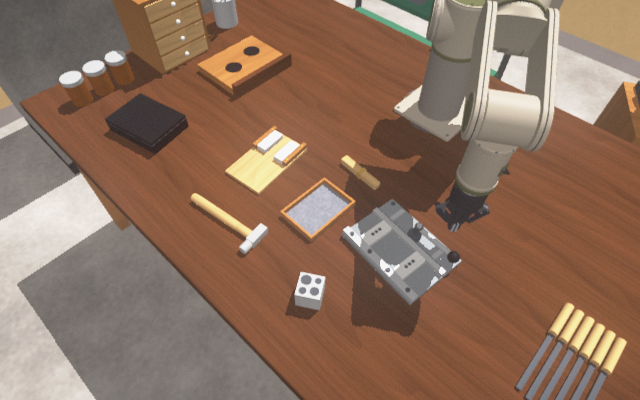

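The lever is still at 0 (knob seen at (325,110), predicted (325,112)) while the tool is past it. Pushing is unreliable, so I'll grip the handle instead.

```bash
python3 - <<'E'
from pl import *
rep();print(row(JIG,-85,80,110,90),row(JIG,-85,80,32,90))
E
```

```text
t 8.18 tcp [430.7 309.6  34.7] yaw 42.0 F [0.1 0.3 0.4] gap 0.1 zax [ 0.001 -0.003 -1.   ] J [ 30.   5. 106.  -0.  70.  78.]
[40.0, 48.2, 11.6, 75.3] [40.0, 48.2, 11.6, -2.7]
```

Request:
move_arm(increments="0 0 0 0 0 50 0; 0 0 0 0 0 75 0; 0 0 10 20 5 75 0; 0 0 20 48 11.5 75 0; 0 0 30 48 11.5 75 0; 0 0 40 48 11.5 75 0; 0 0 40 48 11.5 75 0; 0 0 40 48 11.5 75 0; 0 0 40 48 11.5 75 0; 0 0 40 48 11.5 75 0")

```text
t: 9.43
eef_pos: [0.4787, 0.3212, 0.1098]
orientation: [[0.141, 0.99, 0.002], [0.99, -0.141, -0.001], [-0.001, 0.003, -1.0]]
contact_force: [0.6, -0.9, 0.7]
finger_gap: 0.0427
```

```bash
python3 - <<'E'
from pl import *
rep();print(row(JIG,-85,80,32,90))
cv2.imwrite("pics/w4.png",ctrl.capture("wrist"))
s,p,w,R=st()
for k in (0,10,20): print(w2pix("wrist",(p+[0,0,k])/1000))
E
```

```text
t 9.43 tcp [478.7 321.2 109.8] yaw 81.9 F [ 0.6 -0.9  0.7] gap 42.7 zax [ 0.002 -0.001 -1.   ] J [29.  7. 95. -0. 78. 37.]
[0.1, 0.2, 0.1, -77.8]
[318.82730226 221.92478049]
[318.76215552 228.26096556]
[318.69066697 235.26364442]
```

View pics/w4.png

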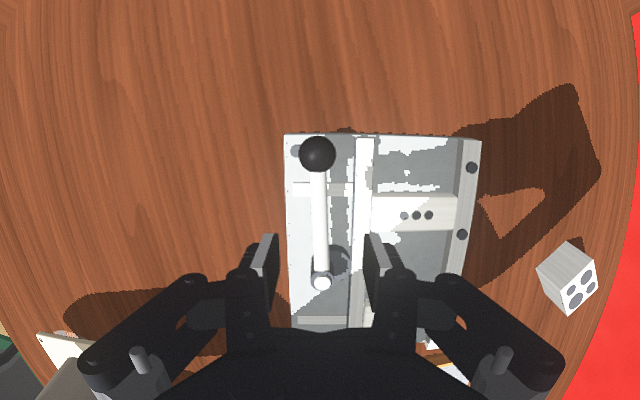

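The handle (318,150)-(322,285) lies centred between the fingers, but the fingertips image slightly higher than the nominal TCP. I'll descend and close on the handle.

Request:
move_arm(increments="0 0 0 0 0 -40 0; 0 0 0 0 0 -78 0; 0 0 0 0 0 -78 0; 0 0 0 0 0 -78 0; 0 0 0 0 0 -78 0; 0 0 0 0 0 -78 1; 0 0 0 0 0 -78 1; 0 0 0 0 0 -78 1; 0 0 0 0 0 -78 1; 0 0 0 0 0 -78 1; 0 0 0 0 0 -78 1", force=30)

```text
t: 10.85
eef_pos: [0.4787, 0.3211, 0.0317]
orientation: [[0.141, 0.99, 0.002], [0.99, -0.141, -0.001], [-0.001, 0.002, -1.0]]
contact_force: [0.3, 0.2, 0.1]
finger_gap: -0.0001
```

```bash
python3 - <<'E'
from pl import *
rep()
im=ctrl.capture("wrist");cv2.imwrite("pics/w5.png",cv2.resize(im[120:320,200:460],None,fx=3,fy=3,interpolation=cv2.INTER_CUBIC))
E
```

```text
t 10.85 tcp [478.7 321.1  31.7] yaw 81.9 F [0.3 0.2 0.1] gap -0.1 zax [ 0.002 -0.001 -1.   ] J [29. 12. 98. -0. 70. 37.]
```

View pics/w5.png

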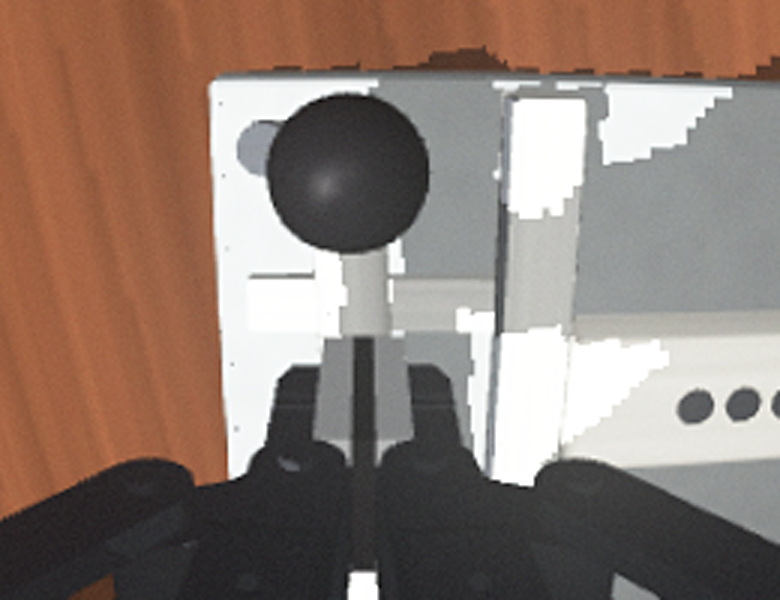

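```bash
python3 - <<'E'
from pl import *
s,p,w,R=st();m=ctrl.camera_model("wrist")
c=-np.array(m["R"]).T@m["t"]*1000
print("cam in tool",R.T@(c-p), "axis in tool",R.T@np.array(m["R"])[2])
for dx in (-11,0,11):
  for k in (0,10,20,25,30,40,55,73): print(dx,k,np.round(w2pix("wrist",(p+R@[dx,0,-k])/1000),1), np.round(w2pix("wrist",(p+R@[dx,10,-k])/1000),1))
E
```

```text
cam in tool [  72.39089629    1.23974886 -178.93852439] axis in tool [-2.84322170e-01 -5.55588620e-04  9.58728635e-01]
-11 0 [318.9 237.9] [334.6 237.9]
-11 10 [318.8 244.9] [335.3 244.8]
-11 20 [318.7 252.5] [336.  252.5]
-11 25 [318.6 256.6] [336.4 256.6]
-11 30 [318.6 260.9] [336.8 260.9]
-11 40 [318.4 270.3] [337.7 270.2]
-11 55 [318.2 286.3] [339.2 286.2]
-11 73 [317.9 309.4] [341.4 309.2]
0 0 [318.9 221.9] [334.9 221.9]
0 10 [318.8 228.2] [335.6 228.2]
0 20 [318.6 235.2] [336.4 235.2]
0 25 [318.6 239. ] [336.8 239. ]
0 30 [318.5 243. ] [337.3 242.9]
0 40 [318.4 251.6] [338.2 251.6]
0 55 [318.1 266.6] [339.9 266.5]
0 73 [317.8 288.5] [342.3 288.4]
11 0 [318.8 205.2] [335.2 205.2]
11 10 [318.7 210.8] [336.  210.8]
11 20 [318.6 217. ] [336.8 217. ]
11 25 [318.5 220.4] [337.2 220.4]
11 30 [318.5 223.9] [337.7 223.9]
11 40 [318.3 231.7] [338.7 231.7]
11 55 [318.  245.3] [340.5 245.2]
11 73 [317.7 265.5] [343.1 265.4]
```

Gap is 0 at reported z = 32, so the fingertips must be above the handle top (z = 53). The true tip is then more than 21 mm short of the reported TCP; the image suggests 25 to 40 mm. I'll open, go lower and close again.

Request:
move_arm(increments="0 0 0 0 0 0 0; 0 0 0 0 0 0 0; 0 0 0 0 0 0 0; 0 0 0 0 0 -10 0; 0 0 0 0 0 -20 0; 0 0 0 0 0 -20 0; 0 0 0 0 0 -20 0; 0 0 0 0 0 -20 1; 0 0 0 0 0 -20 1; 0 0 0 0 0 -20 1; 0 0 0 0 0 -20 1; 0 0 0 0 0 -20 1")

```text
t: 12.4
eef_pos: [0.4789, 0.3214, 0.0121]
orientation: [[0.141, 0.99, 0.003], [0.99, -0.141, -0.001], [-0.001, 0.003, -1.0]]
contact_force: [-2.7, 1.6, 5.5]
finger_gap: 0.0105
```

```bash
python3 - <<'E'
from pl import *
rep()
E
```

```text
t 12.4 tcp [478.9 321.4  12.1] yaw 81.9 F [-2.7  1.6  5.5] gap 10.5 zax [ 0.003 -0.001 -1.   ] J [29. 13. 99. -0. 68. 37.]
```

Gap 10.5 on a 14 mm bar means the tips reach only z ≈ 50.6. The true fingertip is therefore about 38 mm above the reported TCP, which matches the image estimate, and I'll use that offset from now on. Re-gripping 18 mm lower.

Request:
move_arm(increments="0 0 0 0 0 0 0; 0 0 0 0 0 0 0; 0 0 0 0 0 0 0; 0 0 0 0 0 -9 0; 0 0 0 0 0 -18 0; 0 0 0 0 0 -18 0; 0 0 0 0 0 -18 0; 0 0 0 0 0 -18 1; 0 0 0 0 0 -18 1; 0 0 0 0 0 -18 1; 0 0 0 0 0 -18 1; 0 0 0 0 0 -18 1", force=40)

```text
t: 13.9
eef_pos: [0.4792, 0.3216, -0.0054]
orientation: [[0.141, 0.99, 0.003], [0.99, -0.141, -0.001], [-0.0, 0.003, -1.0]]
contact_force: [-1.2, 0.3, 5.7]
finger_gap: 0.0124
```

```bash
python3 - <<'E'
from pl import *
rep()
a=np.radians
for th in range(10,100,10):
    print(th,row(JIG,-85-80*np.sin(a(th)),80*np.cos(a(th)),-6,90+th))
E
```

```text
t 13.9 tcp [479.2 321.6  -5.4] yaw 81.9 F [-1.2  0.3  5.7] gap 12.4 zax [ 0.003 -0.001 -1.   ] J [29. 15. 99. -0. 66. 37.]
10 [10.1, -14.1, 0.4, -0.6]
20 [20.1, -28.0, -1.3, -0.6]
30 [30.1, -41.3, -5.4, -0.6]
40 [40.1, -53.7, -11.7, -0.6]
50 [50.1, -64.9, -20.1, -0.6]
60 [60.1, -74.4, -30.3, -0.6]
70 [70.1, -82.0, -42.0, -0.6]
80 [80.1, -87.4, -54.9, -0.6]
90 [90.1, -90.5, -68.4, -0.6]
```

Request:
move_arm(increments="0 0 5 -7 0.3 0 1; 0 0 10 -14 0.4 0 1; 0 0 15 -21 0 0 1; 0 0 20 -28 -1.3 0 1; 0 0 25 -34.7 -3.2 0 1; 0 0 30 -41.3 -5.4 0 1; 0 0 35 -47.6 -8.5 0 1; 0 0 40 -53.7 -11.7 0 1; 0 0 45 -59.5 -15.8 0 1; 0 0 50 -65 -20 0 1; 0 0 55 -69.8 -25 0 1; 0 0 60 -74.4 -30.3 0 1; 0 0 65 -78.4 -36 0 1; 0 0 70 -82 -42 0 1; 0 0 75 -85 -48.5 0 1; 0 0 80 -87.4 -55 0 1; 0 0 85 -89.2 -61.5 0 1; 0 0 89 -90.3 -67 0 1; 0 0 89 -90.3 -67 0 1; 0 0 89 -90.3 -67 0 1")

```text
t: 16.4
eef_pos: [0.389, 0.2543, -0.0054]
orientation: [[-0.987, 0.16, 0.001], [0.16, 0.987, 0.003], [-0.0, 0.003, -1.0]]
contact_force: [0.6, -3.5, 1.6]
finger_gap: 0.0123
```

```bash
python3 - <<'E'
from pl import *
rep(); print(row(JIG,-165,0,-6,180))
cv2.imwrite("pics/w6.png",ctrl.capture("wrist"))
E
```

```text
t 16.4 tcp [389.  254.3  -5.4] yaw 170.8 F [ 0.6 -3.5  1.6] gap 12.3 zax [ 0.001  0.003 -1.   ] J [ 27.  -2. 117.   0.  65. -54.]
[1.2, -0.4, -1.2, -0.6]
```

The lever is held and moved to about 88.8° (1.55 rad). Releasing it, then on to the finished bar on the +y side.

```bash
python3 - <<'E'
from pl import *
print(row(JIG,0,51,60,180),row(JIG,0,51,-24,180))
E
```

```text
[1.2, 170.1, 26.3, 65.4] [1.2, 170.1, 26.3, -18.6]
```

Request:
move_arm(increments="0 0 0 0 0 0 -0.3; 0 0 0 0 0 0 -0.3; 0 0 0 0 0 0 -0.3; 0 0 0 0 0 40 -0.3; 0 0 0 0 0 65 -0.3; 0 0 1 60 10 65 -0.3; 0 0 1 120 20 65 -0.3; 0 0 1 170 26 65 -0.3; 0 0 1 170 26 65 -0.3; 0 0 1 170 26 65 -0.3; 0 0 1 170 26 65 -0.3; 0 0 1 170 26 65 -0.3")

```text
t: 17.95
eef_pos: [0.5584, 0.2806, 0.0602]
orientation: [[-0.99, 0.141, 0.001], [0.141, 0.99, 0.003], [-0.001, 0.003, -1.0]]
contact_force: [0.0, -0.7, -0.0]
finger_gap: 0.0551
```

```bash
python3 - <<'E'
from pl import *
rep(); print(row(JIG,0,51,-24,180))
cv2.imwrite("pics/w7.png",ctrl.capture("wrist"))
for y in(51,-65): print(w2pix("wrist",[*loc(JIG,1,y)/1000,.032]))
a=np.radians
for th in (80,90): print(th,np.round(w2pix("wrist",[*loc(JIG,-85-112*np.sin(a(th)),112*np.cos(a(th)))/1000,.046])))
E
```

```text
t 17.95 tcp [558.4 280.6  60.2] yaw 171.9 F [ 0.  -0.7 -0. ] gap 55.1 zax [ 0.001  0.003 -1.   ] J [ 22.  17.  89.   0.  74. -60.]
[0.1, 0.7, 0.1, -84.2]
[320.59603123 207.31124336]
[169.86417556 206.43787833]
80 [272. -72.]
90 [244. -71.]
```

View pics/w7.png

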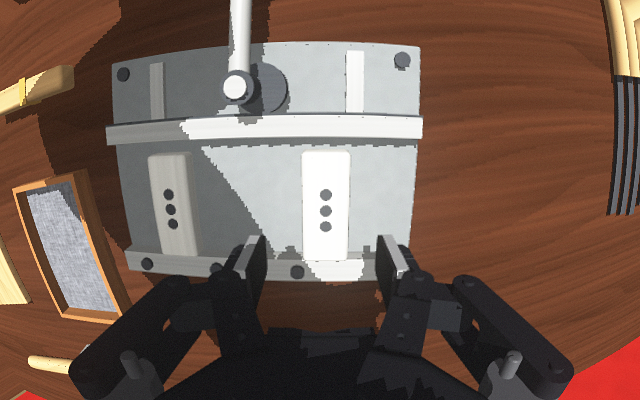

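The lever is fully open and the jaw has backed off. The +y bar's marks are at (326,211) against a predicted (321,207), so the bar is about 3.5 mm further +y. The other bar is at (170,209), as predicted. Descending and gripping.

Request:
move_arm(increments="0 0 0 1 3.5 -40 -0.3; 0 0 0 1 3.5 -70 -0.3; 0 0 0 1 3.5 -84 -0.3; 0 0 0 1 3.5 -84 -0.3; 0 0 0 1 3.5 -84 -0.3; 0 0 0 1 3.5 -84 1; 0 0 0 1 3.5 -84 1; 0 0 0 1 3.5 -84 1; 0 0 0 1 3.5 -84 1; 0 0 0 1 3.5 -84 1", force=70)

```text
t: 19.25
eef_pos: [0.5602, 0.2845, -0.0225]
orientation: [[-0.99, 0.141, 0.003], [0.141, 0.99, 0.004], [-0.002, 0.004, -1.0]]
contact_force: [-2.1, -0.4, 6.1]
finger_gap: 0.0326
```

```bash
python3 - <<'E'
from pl import *
rep(); print(row(TRAY,0,25,60,180))
E
```

```text
t 19.25 tcp [560.2 284.5 -22.5] yaw 171.9 F [-2.1 -0.4  6.1] gap 32.6 zax [ 0.003  0.004 -1.   ] J [ 22.  23.  91.   0.  66. -60.]
[6.5, 22.4, -262.3, 82.5]
```

```bash
python3 - <<'E'
from pl import *
print(row(TRAY,38,0,60,90))
E
```

```text
[-83.5, 59.7, -288.3, 82.5]
```

Request:
move_arm(increments="0 0 0 0 0 20 1; 0 0 0 0 0 50 1; 0 0 0 0 0 82 1; 0 0 -10 10 -50 82 1; 0 0 -20 20 -100 82 1; 0 0 -30 30 -150 82 1; 0 0 -40 40 -200 82 1; 0 0 -50 50 -250 82 1; 0 0 -60 58.7 -288.3 82 1; 0 0 -70 58.7 -288.3 82 1; 0 0 -80 58.7 -288.3 82 1; 0 0 -83.5 58.7 -288.3 82 1; 0 0 -83.5 58.7 -288.3 82 1; 0 0 -83.5 58.7 -288.3 82 1")

```text
t: 21.0
eef_pos: [0.6189, -0.0038, 0.0599]
orientation: [[0.027, 1.0, 0.004], [1.0, -0.027, -0.002], [-0.002, 0.004, -1.0]]
contact_force: [-0.4, 0.2, -4.9]
finger_gap: 0.0323
```

```bash
python3 - <<'E'
from pl import *
rep(); print(row(TRAY,38,0,-29,90))
E
```

```text
t 21.0 tcp [618.9  -3.8  59.9] yaw 88.5 F [-0.4  0.2 -4.9] gap 32.3 zax [ 0.004 -0.002 -1.   ] J [-5. 16. 90. -0. 74. -3.]
[-0.1, 1.0, -0.0, -88.9]
```

The payload shows in the force reading (-4.9 N), so the bar is held. Lowering it into the tray.

Request:
move_arm(increments="0 0 0 1 0 -40 1; 0 0 0 1 0 -75 1; 0 0 0 1 0 -88.5 1; 0 0 0 1 0 -89.5 1; 0 0 0 1 0 -89.5 1; 0 0 0 1 0 -89.5 0; 0 0 0 1 0 -89.5 0; 0 0 0 1 0 -89.5 0; 0 0 0 1 0 -45 0; 0 0 0 1 0 0 0; 0 0 0 1 0 0 0")

```text
t: 22.38
eef_pos: [0.624, -0.0042, 0.0656]
orientation: [[0.027, 1.0, 0.013], [1.0, -0.027, -0.003], [-0.003, 0.014, -1.0]]
contact_force: [1.3, 0.7, 0.6]
finger_gap: 0.0425
```

```bash
python3 - <<'E'
from pl import *
rep(); print(row(JIG,1,-65,60,180), row(JIG,1,-65,-23,180))
E
```

```text
t 22.38 tcp [624.   -4.2  65.6] yaw 88.5 F [1.3 0.7 0.6] gap 42.5 zax [ 0.013 -0.003 -1.   ] J [-5. 16. 90. -0. 74. -3.]
[83.5, -80.1, 169.8, -5.6] [83.5, -80.1, 169.8, -88.6]
```

Request:
move_arm(increments="0 0 10 -10 40 0 -0.2; 0 0 20 -30 80 0 -0.2; 0 0 30 -50 120 0 -0.2; 0 0 40 -80 170 -5 -0.2; 0 0 50 -80 170 -5 -0.2; 0 0 60 -80 170 -5 -0.2; 0 0 70 -80 170 -5 -0.2; 0 0 80 -80 170 -5 -0.2; 0 0 83.5 -80 170 -5 -0.2; 0 0 83.5 -80 170 -5 -0.2; 0 0 83.5 -80 170 -5 -0.2; 0 0 83.5 -80 170 -5 -0.2")

```text
t: 23.88
eef_pos: [0.5439, 0.1658, 0.0605]
orientation: [[-0.99, 0.141, 0.005], [0.141, 0.99, 0.013], [-0.003, 0.013, -1.0]]
contact_force: [-0.7, 0.4, 0.1]
finger_gap: 0.0509
```

```bash
python3 - <<'E'
from pl import *
rep(); print(row(JIG,1,-65,-23,180))
im=ctrl.capture("wrist");cv2.imwrite("pics/w8.png",im)
print(w2pix("wrist",[*loc(JIG,1,-65)/1000,.032]))
# dark mark blobs
g=cv2.cvtColor(im,cv2.COLOR_BGR2GRAY)[150:260,250:400]
b=cv2.connectedComponentsWithStats((g<90).astype(np.uint8))
for s,c in zip(b[2],b[3]):
    if 20<s[4]<300: print(s[2:],np.round(c+[250,150],1))
E
```

```text
t 23.88 tcp [543.9 165.8  60.5] yaw 171.9 F [-0.7  0.4  0.1] gap 50.9 zax [ 0.005  0.013 -1.   ] J [ 11.   8.  99.   1.  72. -71.]
[0.1, 0.0, -0.1, -83.5]
[319.76229678 205.14647242]
[ 6  9 31] [317.4 224.7]
[ 17  25 264] [377.2 249.6]
[ 7 15 56] [397. 249.]
```

Request:
move_arm(increments="-0.7 0.3 0 0 -1 -40 -0.2; -0.7 0.3 0 0 -1 -70 -0.2; -0.7 0.3 0 0 -1 -83.5 -0.2; -0.7 0.3 0 0 -1 -83.5 -0.2; -0.7 0.3 0 0 -1 -83.5 -0.2; -0.7 0.3 0 0 -1 -83.5 1; -0.7 0.3 0 0 -1 -83.5 1; -0.7 0.3 0 0 -1 -83.5 1; -0.7 0.3 0 0 -1 -83.5 1; -0.7 0.3 0 0 -1 -40 1; -0.7 0.3 0 0 -1 0 1; -0.7 0.3 0 0 -1 0 1")

```text
t: 25.42
eef_pos: [0.5469, 0.1655, 0.0643]
orientation: [[-0.99, 0.14, 0.006], [0.14, 0.99, 0.002], [-0.006, 0.003, -1.0]]
contact_force: [1.0, -0.5, -3.8]
finger_gap: 0.0327
```

```bash
python3 - <<'E'
from pl import *
rep(); print(row(TRAY,-38,0,60,90))
E
```

```text
t 25.43 tcp [546.9 165.5  64.3] yaw 171.9 F [ 1.  -0.5 -3.8] gap 32.7 zax [ 0.006  0.002 -1.   ] J [ 12.   8.  98.   0.  73. -70.]
[-83.5, -3.0, -167.2, -4.3]
```

Request:
move_arm(increments="0 0.3 -10 0 -40 0 1; 0 0.3 -20 0 -80 0 1; 0 0.3 -30 -1 -120 0 1; 0 0.3 -40 -3 -167 -4 1; 0 0.3 -50 -3 -167 -4 1; 0 0.3 -60 -3 -167 -4 1; 0 0.3 -70 -3 -167 -4 1; 0 0.3 -80 -3 -167 -4 1; 0 0.3 -83.5 -3 -167 -4 1; 0 0.3 -83.5 -3 -167 -4 1; 0 0.3 -83.5 -3 -167 -4 1; 0 0.3 -83.5 -3 -167 -4 1")

```text
t: 26.92
eef_pos: [0.5436, -0.0015, 0.0598]
orientation: [[0.027, 1.0, -0.001], [1.0, -0.027, -0.003], [-0.003, -0.001, -1.0]]
contact_force: [1.2, -0.8, -4.6]
finger_gap: 0.0322
```

```bash
python3 - <<'E'
from pl import *
rep(); print(row(TRAY,-38,0,-29,90))
E
```

```text
t 26.93 tcp [543.6  -1.5  59.8] yaw 88.5 F [ 1.2 -0.8 -4.6] gap 32.2 zax [-0.001 -0.003 -1.   ] J [ -5.   5. 102.  -0.  73.  -4.]
[-0.1, 0.3, -0.2, -88.8]
```

Request:
move_arm(increments="0 0 0 0 0 -40 1; 0 0 0 0 0 -75 1; 0 0 0 0 0 -88.5 1; 0 0 0 0 0 -89.5 1; 0 0 0 0 0 -89.5 1; 0 0 0 0 0 -89.5 0; 0 0 0 0 0 -89.5 0; 0 0 0 0 0 -89.5 0; 0 0 0 0 0 -45 0; 0 0 0 0 0 0 0; 0 0 0 0 0 0 0")

```text
t: 28.3
eef_pos: [0.5476, -0.0019, 0.065]
orientation: [[0.026, 1.0, 0.008], [1.0, -0.026, -0.004], [-0.003, 0.008, -1.0]]
contact_force: [0.1, 0.2, -0.1]
finger_gap: 0.0424
```

```bash
python3 - <<'E'
from pl import *
rep(); print(row(RACK,-125,32,60,0))
E
```

```text
t 28.3 tcp [547.6  -1.9  65. ] yaw 88.5 F [ 0.1  0.2 -0.1] gap 42.4 zax [ 0.008 -0.004 -1.   ] J [ -5.   5. 102.  -0.  73.  -4.]
[-82.8, -119.1, -218.1, -5.0]
```

Request:
move_arm(increments="0 0 -10 -10 -40 0 1; 0 0 -20 -30 -90 0 1; 0 0 -30 -60 -140 0 1; 0 0 -40 -90 -180 0 1; 0 0 -50 -119 -218 0 1; 0 0 -60 -119 -218 0 1; 0 0 -70 -119 -218 0 1; 0 0 -80 -119 -218 0 1; 0 0 -83 -119 -218 0 1; 0 0 -83 -119 -218 0 1; 0 0 -83 -119 -218 0 1; 0 0 -83 -119 -218 0 1")

```text
t: 29.8
eef_pos: [0.4285, -0.2198, 0.0648]
orientation: [[0.995, 0.096, -0.003], [0.096, -0.995, -0.008], [-0.004, 0.008, -1.0]]
contact_force: [0.0, 0.5, -0.5]
finger_gap: -0.0004
```

```bash
python3 - <<'E'
from pl import *
rep(); print(row(RACK,-125,32,-15,0),row(RACK,-25,33,-15,0))
im=ctrl.capture("top")[165:295,280:445]
cv2.imwrite("pics/t2.png",cv2.resize(im,None,fx=4.5,fy=4.5,interpolation=cv2.INTER_CUBIC))
E
```

```text
t 29.8 tcp [ 428.5 -219.8   64.8] yaw 5.5 F [ 0.   0.5 -0.5] gap -0.4 zax [-0.003 -0.008 -1.   ] J [-33.  -5. 112.  -0.  73.  52.]
[0.2, -0.1, -0.2, -79.8] [0.2, 99.3, 10.8, -79.8]
```

View pics/t2.png

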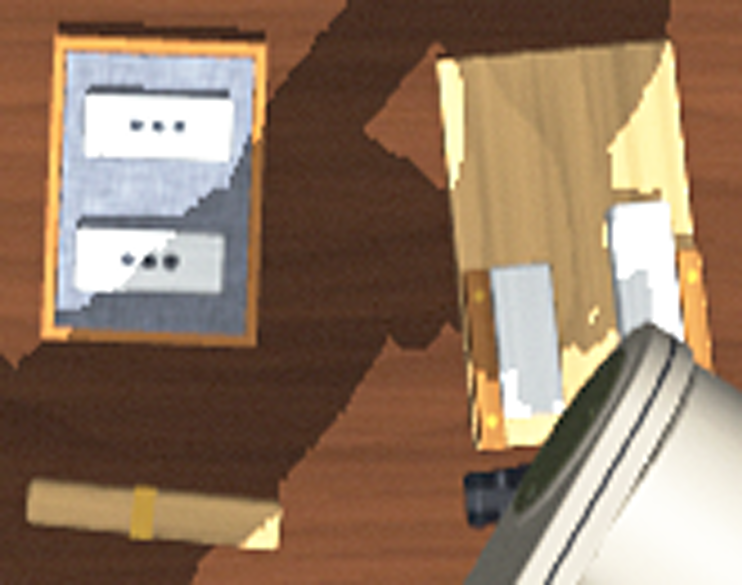

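Both finished bars lie flat, marks up, in the tray. The right blank has been knocked forward about 35 mm onto the apron; I'll re-measure it later. Next I push the left blank out.

Request:
move_arm(increments="0 0 0 0 0 -45 1; 0 0 0 0 0 -83 1; 0 0 0 0 0 -83 1; 0 0 0 0 0 -83 1; 0 0 0 10 1 -83 1; 0 0 0 20 2 -83 1; 0 0 0 28 3 -83 1; 0 0 0 36 4 -83 1; 0 0 0 44 5 -83 1; 0 0 0 52 6 -83 1; 0 0 0 60 7 -83 1; 0 0 0 68 8 -83 1; 0 0 0 76 9 -83 1; 0 0 0 84 10 -83 1; 0 0 0 90 10.5 -83 1; 0 0 0 92 10.5 -83 1; 0 0 0 92 10.5 -83 1; 0 0 0 80 9.5 -83 1; 0 0 0 75 9 -50 1; 0 0 0 75 9 0 -0.2")

```text
t: 32.35
eef_pos: [0.5005, -0.21, 0.0635]
orientation: [[0.995, 0.096, -0.007], [0.096, -0.995, -0.006], [-0.008, 0.005, -1.0]]
contact_force: [0.7, -0.6, 0.9]
finger_gap: 0.0169
```

```bash
python3 - <<'E'
from pl import *
rep(); print(row(RACK,25,34,60,0))
E
```

```text
t 32.35 tcp [ 500.5 -210.    63.5] yaw 5.5 F [ 0.7 -0.6  0.9] gap 16.9 zax [-0.007 -0.006 -1.   ] J [-28.   5. 102.  -0.  73.  57.]
[0.2, 77.0, 6.9, -3.5]
```

Request:
move_arm(increments="0 0 0 40 3 0 -0.2; 0 0 0 72 6 0 -0.2; 0 0 0 72 6 0 -0.2; 0 0 0 72 6 0 -0.2; 0 0 0 72 6 0 -0.2")

```text
t: 32.98
eef_pos: [0.5713, -0.2041, 0.0633]
orientation: [[0.995, 0.095, -0.008], [0.095, -0.995, -0.005], [-0.009, 0.005, -1.0]]
contact_force: [-0.3, 0.2, 0.2]
finger_gap: 0.0514
```

```bash
python3 - <<'E'
from pl import *
rep(); print(row(RACK,20,34,60,0))
import pickle
pickle.dump(ctrl.camera_model("wrist"),open("cm9.pkl","wb"))
im=ctrl.capture("wrist");cv2.imwrite("pics/w9.png",im)
E
```

```text
t 32.98 tcp [ 571.3 -204.1   63.3] yaw 5.5 F [-0.3  0.2  0.2] gap 51.4 zax [-0.008 -0.005 -1.   ] J [-24.  14.  92.  -0.  74.  60.]
[0.2, 1.2, 0.5, -3.3]
```

View pics/w9.png

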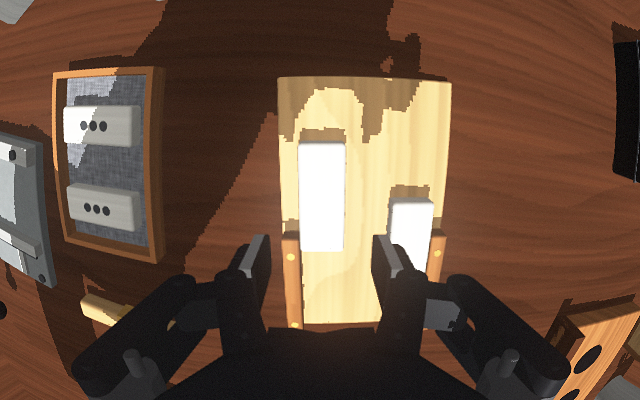

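```bash
python3 - <<'E'
from pl import *
from fit import fit
import pickle
cm=pickle.load(open("cm9.pkl","rb"))
L=[(42,17,30),(42,-17,30),(-42,-17,30),(-42,17,30)]
for n,l,uv in (("L",L,[(299,143),(344,142),(345,251),(301,250)]),("R",L[:2],[(391,200),(433,201)])):
    q,r=fit("wrist",l,uv,cm,0.1);d=q[:2]*1000-RACK[:2];a=np.radians(RACK[2])
    print(n,np.round(q[:2]*1000,1),np.degrees(q[2]).round(1),r.tolist(),"rack",np.round([d[0]*np.cos(a)+d[1]*np.sin(a),-d[0]*np.sin(a)+d[1]*np.cos(a)],1))
print([np.round(pix2w("wrist",p,z,cm)*1000,1) for p,z in (((278,78),.012),((451,82),.012))], loc(RACK,110,67),loc(RACK,110,-67))
E
```

```text
L [ 576.  -205.2] 6.2 [[0.7, 1.5], [0.7, -1.6], [0.0, 0.0], [-1.4, 0.0]] rack [23.3 32.1]
R [ 539.5 -274.8] 3.7 [[-0.0, 0.3], [0.0, -0.3]] rack [-19.9 -33.6]
[array([ 659.9, -164.7,   12. ]), array([ 674.1, -295.8,   12. ])] [ 658.80168946 -161.80610434] [ 672.11053593 -295.14355072]
```

Request:
move_arm(increments="0.3 -0.4 0.4 4.5 -1 -40 -0.2; 0.3 -0.4 0.4 4.5 -1 -75 -0.2; 0.3 -0.4 0.4 4.5 -1 -88 -0.2; 0.3 -0.4 0.4 4.5 -1 -88 -0.2; 0.3 -0.4 0.4 4.5 -1 -88 -0.2; 0.3 -0.4 0.4 4.5 -1 -88 1; 0.3 -0.4 0.4 4.5 -1 -88 1; 0.3 -0.4 0.4 4.5 -1 -88 1; 0.3 -0.4 0.4 4.5 -1 -88 1; 0.3 -0.4 0.4 4.5 -1 -88 1; 0.3 -0.4 0.4 4.5 -1 -45 1; 0.3 -0.4 0.4 4.5 -1 0 1; 0.3 -0.4 0.4 4.5 -1 0 1; 0.3 -0.4 0.4 4.5 -1 0 1")

```text
t: 34.78
eef_pos: [0.5751, -0.2047, 0.062]
orientation: [[0.995, 0.102, -0.002], [0.102, -0.995, 0.001], [-0.002, -0.001, -1.0]]
contact_force: [-0.2, 0.3, -6.5]
finger_gap: 0.0322
```

```bash
python3 - <<'E'
from pl import *
rep(); print(row(JIG,-4,45,62,0))
pk=ctrl.camera_model("wrist");im=ctrl.capture("wrist")
import pickle;pickle.dump(pk,open("cm10.pkl","wb"));cv2.imwrite("pics/w10.png",im)
E
```

```text
t 34.77 tcp [ 575.1 -204.7   62. ] yaw 5.9 F [-0.2  0.3 -6.5] gap 32.2 zax [-0.002  0.001 -1.   ] J [-24.  15.  91.  -0.  74.  60.]
[-13.9, -20.8, 480.0, -0.0]
```

Request:
move_arm(increments="0 0 0 0 50 0 1; 0 0 -2 -2 105 0 1; 0 0 -5 -6 160 0 1; 0 0 -8 -10 215 0 1; 0 0 -11 -14 270 0 1; 0 0 -13 -17 325 0 1; 0 0 -14 -20 380 0 1; 0 0 -14 -21 435 0 1; 0 0 -14 -21 480 0 1; 0 0 -14 -21 480 0 1; 0 0 -14 -21 480 0 1; 0 0 -14 -21 480 0 1; 0 0 -14 -21 480 0 1")

```text
t: 36.45
eef_pos: [0.5535, 0.2745, 0.0607]
orientation: [[0.99, -0.143, -0.004], [-0.143, -0.99, 0.002], [-0.004, -0.001, -1.0]]
contact_force: [0.1, -0.0, -3.8]
finger_gap: 0.0323
```

```bash
python3 - <<'E'
from pl import *
rep(); print(row(JIG,-4,45,-22,0))
cv2.imwrite("pics/w11.png",ctrl.capture("wrist"))
E
```

```text
t 36.45 tcp [553.5 274.5  60.7] yaw -8.2 F [ 0.1 -0.  -3.8] gap 32.3 zax [-0.004  0.002 -1.   ] J [ 21.  16.  90.   0.  74. 120.]
[0.2, 0.8, 0.8, -82.7]
```

View pics/w11.png

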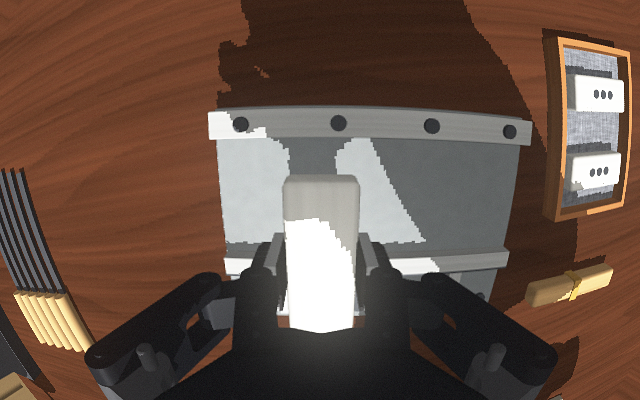

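```bash
python3 - <<'E'
from pl import *
def jl(X):
    d=X[:2]*1000-JIG[:2];a=np.radians(JIG[2]);return np.round([d[0]*np.cos(a)+d[1]*np.sin(a),-d[0]*np.sin(a)+d[1]*np.cos(a)],1)
for p,z in (((285,178),.115),((321,176),.115),((358,178),.115),((300,137),.028),((440,143),.028),((400,247),.028),((211,112),.028),((530,120),.028)): print(p,jl(pix2w("wrist",p,z)))
E
```

```text
(285, 178) [38.2 59. ]
(321, 176) [38.9 44.1]
(358, 178) [38.1 28.6]
(300, 137) [45.3 58.4]
(440, 143) [ 42.5 -41.8]
(400, 247) [-39.1 -17.4]
(211, 112) [ 65.  121.4]
(530, 120) [  65.4 -122.9]
```

```bash
python3 - <<'E'
from pl import *
for x in (-41,-51,-57,-67): print(x,np.round(w2pix("wrist",[*loc(JIG,x,-18)/1000,.028])), np.round(w2pix("wrist",[*loc(JIG,x,-100)/1000,.028])))
im=cv2.imread("pics/w11.png");cv2.imwrite("pics/w11c.png",cv2.resize(im[220:320,360:520],None,fx=5,fy=5))
E
```

```text
-41 [401. 249.] [490. 244.]
-51 [399. 260.] [488. 255.]
-57 [398. 267.] [487. 261.]
-67 [397. 277.] [484. 271.]
```

View pics/w11c.png

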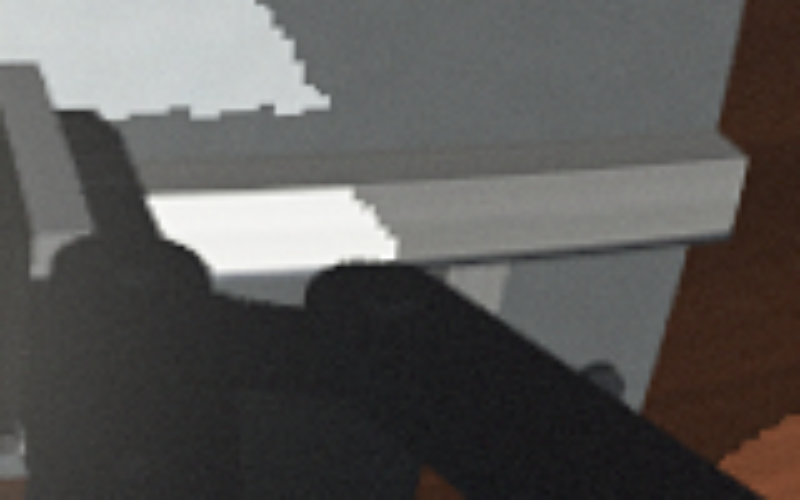

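The jaw's top edge is at (400,258), i.e. jig x ≈ -50, so it is open. The bar's front end is at x ≈ 38.5 against the fence at 43, so it fits. Lowering and releasing.

Request:
move_arm(increments="0 0 0.2 0.5 0.8 -40 1; 0 0 0.2 0.5 0.8 -70 1; 0 0 0.2 0.5 0.8 -82 1; 0 0 0.2 0.5 0.8 -83.5 1; 0 0 0.2 0.5 0.8 -83.5 1; 0 0 0.2 0.5 0.8 -83.5 1; 0 0 0.2 0.5 0.8 -83.5 0; 0 0 0.2 0.5 0.8 -83.5 0; 0 0 0.2 0.5 0.8 -83.5 0; 0 0 0.2 0.5 0.8 -45 0; 0 0 0.2 0.5 0.8 0 0; 0 0 0.2 0.5 0.8 0 0")

```text
t: 38.0
eef_pos: [0.5578, 0.277, 0.0665]
orientation: [[0.99, -0.139, 0.005], [-0.139, -0.99, 0.005], [0.004, -0.006, -1.0]]
contact_force: [0.8, -0.8, -0.3]
finger_gap: 0.0428
```

```bash
python3 - <<'E'
from pl import *
rep()
cv2.imwrite("pics/w12.png",ctrl.capture("wrist"))
print(row(RACK,-105,-34,62,0))
E
```

```text
t 38.0 tcp [557.8 277.   66.5] yaw -8.0 F [ 0.8 -0.8 -0.3] gap 42.8 zax [ 0.005  0.005 -1.   ] J [ 22.  16.  90.   0.  74. 120.]
[13.7, -101.2, -559.9, -1.7]
```

View pics/w12.png

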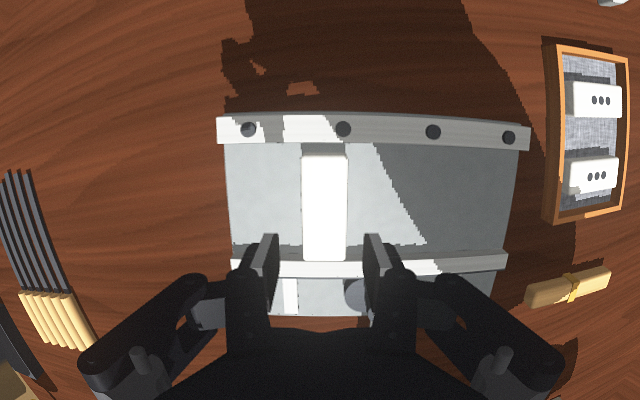

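The blank lies flat between the jaw and fence, spanning from (325,155) to (325,261). Going back for the second one: push it fully onto the apron.

Request:
move_arm(increments="-0.3 0.3 0 0 -50 0 0; -0.3 0.3 2 -10 -110 0 1; -0.3 0.3 4 -20 -170 0 1; -0.3 0.3 7 -30 -230 0 1; -0.3 0.3 10 -45 -290 0 1; -0.3 0.3 13 -60 -350 0 1; -0.3 0.3 13.7 -75 -410 0 1; -0.3 0.3 13.7 -85 -470 0 1; -0.3 0.3 13.7 -91 -520 0 1; -0.3 0.3 13.7 -91.5 -556 0 1; -0.3 0.3 13.7 -91.5 -556 0 1; -0.3 0.3 13.7 -91.5 -556 0 1; -0.3 0.3 13.7 -91.5 -556 0 1")

```text
t: 39.67
eef_pos: [0.4644, -0.2783, 0.0631]
orientation: [[0.995, 0.1, -0.006], [0.1, -0.995, -0.001], [-0.006, 0.0, -1.0]]
contact_force: [0.5, -0.0, 0.6]
finger_gap: -0.0003
```

```bash
python3 - <<'E'
from pl import *
rep(); print(row(RACK,-95,-31,-18,0),row(RACK,-33,-33,-18,0))
from collections import Counter
im=ctrl.capture("wrist");cv2.imwrite("pics/w13.png",im)
E
```

```text
t 39.67 tcp [ 464.4 -278.3   63.1] yaw 5.8 F [ 0.5 -0.   0.6] gap -0.3 zax [-0.006 -0.001 -1.   ] J [-36.   5. 102.  -0.  73.  48.]
[-0.1, 0.1, -1.3, -81.1] [-0.1, 62.0, 2.8, -81.1]
```

Request:
move_arm(increments="0 0 0 0 0 -45 1; 0 0 0 0 -1 -81 1; 0 0 0 0 -1 -81 1; 0 0 0 0 -1 -81 1; 0 0 0 10 -0.5 -81 1; 0 0 0 20 0 -81 1; 0 0 0 28 0.5 -81 1; 0 0 0 36 1 -81 1; 0 0 0 44 1.5 -81 1; 0 0 0 52 2 -81 1; 0 0 0 60 2.5 -81 1; 0 0 0 62 2.8 -81 1; 0 0 0 62 2.8 -81 1; 0 0 0 50 2 -81 1; 0 0 0 45 2 -40 1; 0 0 0 60 4 0 -0.2; 0 0 0 110 8 0 -0.2; 0 0 0 115 8 0 -0.2; 0 0 0 115 8 0 -0.2; 0 0 0 115 8 0 -0.2")

```text
t: 42.22
eef_pos: [0.5782, -0.2705, 0.0627]
orientation: [[0.995, 0.1, -0.007], [0.1, -0.995, -0.001], [-0.007, -0.0, -1.0]]
contact_force: [-0.3, 0.4, -1.1]
finger_gap: 0.0515
```

```bash
python3 - <<'E'
from pl import *
from fit import fit
rep(); cm=ctrl.camera_model("wrist"); im=ctrl.capture("wrist");cv2.imwrite("pics/w14.png",im)
hsv=cv2.cvtColor(im,cv2.COLOR_BGR2HSV)
m=((hsv[...,1]<50)&(hsv[...,2]>95)).astype(np.uint8)
n,l,s,c=cv2.connectedComponentsWithStats(m)
for i in range(1,n):
    if 1500<s[i,4]<12000:
        cnt=max(cv2.findContours((l==i).astype(np.uint8),0,1)[0],key=cv2.contourArea)
        print(s[i],np.round(cv2.boxPoints(cv2.minAreaRect(cnt))).tolist())
for p in [(20+42,-34+17),(20+42,-51),(20-42,-51),(20-42,-17)]: print(np.round(w2pix("wrist",[*loc(RACK,*p)/1000,.030])))
E
```

```text
t 42.23 tcp [ 578.2 -270.5   62.7] yaw 5.7 F [-0.3  0.4 -1.1] gap 51.5 zax [-0.007 -0.001 -1.   ] J [-30.  19.  86.  -0.  75.  55.]
[  26   86   61   92 3690] [[25.0, 177.0], [26.0, 85.0], [86.0, 86.0], [85.0, 178.0]]
[ 303  142   48  111 5085] [[303.0, 142.0], [350.0, 142.0], [350.0, 252.0], [303.0, 252.0]]
[  30  173   63   60 2142] [[28.0, 176.0], [85.0, 169.0], [93.0, 231.0], [36.0, 238.0]]
[297. 147.]
[346. 147.]
[343. 256.]
[299. 256.]
```

The blank is detected at pixels (303..350, 142..252), giving rack (23,-37), aligned with the tool. Gripping it.

Request:
move_arm(increments="0 -0.4 0 4.4 -3 -40 -0.2; 0 -0.4 0 4.4 -3 -75 -0.2; 0 -0.4 0 4.4 -3 -87 -0.2; 0 -0.4 0 4.4 -3 -87 -0.2; 0 -0.4 0 4.4 -3 -87 -0.2; 0 -0.4 0 4.4 -3 -87 1; 0 -0.4 0 4.4 -3 -87 1; 0 -0.4 0 4.4 -3 -87 1; 0 -0.4 0 4.4 -3 -87 1; 0 -0.4 0 4.4 -3 -87 1; 0 -0.4 0 4.4 -3 -45 1; 0 -0.4 0 4.4 -3 0 1; 0 -0.4 0 4.4 -3 0 1; 0 -0.4 0 4.4 -3 0 1")

```text
t: 44.02
eef_pos: [0.5819, -0.273, 0.0615]
orientation: [[0.995, 0.1, -0.001], [0.1, -0.995, 0.0], [-0.001, -0.0, -1.0]]
contact_force: [-0.5, 0.3, -4.8]
finger_gap: 0.0324
```

```bash
python3 - <<'E'
from pl import *
rep(); print(row(JIG,-4,-50,62,0))
E
```

```text
t 44.02 tcp [ 581.9 -273.    61.5] yaw 5.7 F [-0.5  0.3 -4.8] gap 32.4 zax [-0.001  0.    -1.   ] J [-30.  19.  86.  -0.  75.  55.]
[-13.7, -40.8, 454.3, 0.5]
```

Request:
move_arm(increments="0 0 0 0 50 0 1; 0 0 -2 -2 105 0 1; 0 0 -5 -10 160 0 1; 0 0 -8 -16 215 0 1; 0 0 -11 -22 270 0 1; 0 0 -13 -30 325 0 1; 0 0 -13.7 -36 380 0 1; 0 0 -13.7 -41 430 0 1; 0 0 -13.7 -41 454 0 1; 0 0 -13.7 -41 454 0 1; 0 0 -13.7 -41 454 0 1; 0 0 -13.7 -41 454 0 1")

```text
t: 45.52
eef_pos: [0.5404, 0.1797, 0.0606]
orientation: [[0.99, -0.14, -0.002], [-0.14, -0.99, -0.0], [-0.002, 0.001, -1.0]]
contact_force: [0.5, 0.6, -5.6]
finger_gap: 0.0324
```

```bash
python3 - <<'E'
from pl import *
def jl(X):
    d=X[:2]*1000-JIG[:2];a=np.radians(JIG[2]);return np.round([d[0]*np.cos(a)+d[1]*np.sin(a),-d[0]*np.sin(a)+d[1]*np.cos(a)],1)
rep(); print(row(JIG,-4,-50,-23,0))
im=ctrl.capture("wrist");cv2.imwrite("pics/w15.png",im)
g=cv2.cvtColor(im,cv2.COLOR_BGR2GRAY).astype(int)
for u in (305,321,338): 
    col=g[120:215,u-1:u+2].mean(1); d=np.abs(np.diff(col)); k=np.argsort(d)[::-1][:5]; print(u,[(int(i)+120,round(d[i])) for i in sorted(k)])
for x in (36,38,40): print(x,np.round(w2pix("wrist",[*loc(JIG,x,-50)/1000,.115])))
E
```

```text
t 45.52 tcp [540.4 179.7  60.6] yaw -8.0 F [ 0.5  0.6 -5.6] gap 32.4 zax [-0.002 -0.    -1.   ] J [ 13.   9.  98.   0.  73. 111.]
[0.0, 0.7, 1.6, -83.6]
305 [(136, 11), (137, 20), (174, 11), (181, 11), (182, 10)]
321 [(136, 12), (137, 20), (138, 9), (181, 11), (182, 10)]
338 [(136, 9), (137, 19), (138, 13), (181, 10), (182, 13)]
36 [317. 183.]
38 [317. 179.]
40 [317. 174.]
```

Request:
move_arm(increments="0 0 0 -0.5 1.6 -40 1; 0 0 0 -0.5 1.6 -70 1; 0 0 0 -0.5 1.6 -82 1; 0 0 0 -0.5 1.6 -83.5 1; 0 0 0 -0.5 1.6 -83.5 1; 0 0 0 -0.5 1.6 -83.5 1; 0 0 0 -0.5 1.6 -83.5 0; 0 0 0 -0.5 1.6 -83.5 0; 0 0 0 -0.5 1.6 -83.5 0; 0 0 0 -0.5 1.6 -45 0; 0 0 0 -0.5 1.6 0 0; 0 0 0 -0.5 1.6 0 0")

```text
t: 47.08
eef_pos: [0.5438, 0.1824, 0.0658]
orientation: [[0.99, -0.14, 0.007], [-0.14, -0.99, 0.002], [0.006, -0.003, -1.0]]
contact_force: [-0.2, -0.5, -0.0]
finger_gap: 0.0423
```

```bash
python3 - <<'E'
from pl import *
rep(); print("above open handle:",row(JIG,-165,0,62,180),row(JIG,-165,0,62,0))
im=ctrl.capture("wrist");cv2.imwrite("pics/w16.png",im)
for b in (45,-50):
  print([np.round(w2pix("wrist",[*loc(JIG,x,b+y)/1000,.032])).tolist() for x,y in ((38,17),(38,-17),(-46,-17),(-46,17))])
hsv=cv2.cvtColor(im,cv2.COLOR_BGR2HSV);m=(hsv[...,2]>200).astype(np.uint8)
n,l,s,c=cv2.connectedComponentsWithStats(m)
print([s[i].tolist() for i in range(1,n) if s[i,4]>1000])
E
```

```text
t 47.08 tcp [543.8 182.4  65.8] yaw -8.0 F [-0.2 -0.5 -0. ] gap 42.3 zax [ 0.007  0.002 -1.   ] J [ 13.   9.  98.   0.  73. 111.]
above open handle: [-180.0, -155.2, 70.8, -3.8] [0.0, -155.2, 70.8, -3.8]
[[171.0, 153.0], [213.0, 152.0], [224.0, 257.0], [186.0, 255.0]]
[[297.0, 150.0], [347.0, 150.0], [344.0, 259.0], [300.0, 259.0]]
[[466, 22, 112, 197, 1774], [621, 53, 19, 113, 1422], [491, 63, 75, 41, 2557], [113, 117, 150, 31, 2979], [498, 152, 66, 41, 1907], [177, 158, 49, 100, 3745], [280, 158, 84, 120, 4870], [134, 253, 106, 21, 1367]]
```

Request:
move_arm(increments="0 0.4 10 -20 10 0 0; 0 0.4 20 -40 20 0 0; 0 0.4 30 -60 30 0 0; 0 0.4 40 -80 40 0 0; 0 0.4 50 -100 50 0 0; 0 0.4 60 -120 60 0 0; 0 0 70 -140 65 0 0; 0 0 80 -155 71 0 0; 0 0 90 -155 71 0 0; 0 0 100 -155 71 0 0; 0 0 110 -155 71 0 0; 0 0 120 -155 71 0 0; 0 0 130 -155 71 0 0; 0 0 140 -155 71 0 0; 0 0 150 -155 71 0 0; 0 0 160 -155 71 0 0; 0 0 170 -155 71 0 0; 0 0 179 -155 71 0 0; 0 0 179 -155 71 0 0; 0 0 179 -155 71 0 0")

```text
t: 49.62
eef_pos: [0.3865, 0.2527, 0.0625]
orientation: [[-0.987, 0.161, -0.004], [0.161, 0.987, -0.002], [0.004, -0.002, -1.0]]
contact_force: [0.1, 0.1, -0.6]
finger_gap: 0.0429
```

```bash
python3 - <<'E'
from pl import *
rep(); print(row(JIG,-165,0,-6,179))
im=cv2.imread("pics/w16.png"); im2=ctrl.capture("top")[170:280,155:350]
t=ctrl.capture("scene")
a=cv2.resize(im[100:300,120:400],(560,400)); b=cv2.resize(im2,(390,220),interpolation=cv2.INTER_CUBIC)
cv2.imwrite("pics/t3.png",im2); cv2.imwrite("pics/s3.png",t); cv2.imwrite("pics/w17.png",ctrl.capture("wrist"))
g=cv2.cvtColor(im,cv2.COLOR_BGR2GRAY).astype(int)
for v in (165,175,190,205,220,235): 
    d=np.abs(np.diff(g[v-1:v+2,275:370].mean(0)));print(v,[(int(i)+275,round(d[i])) for i in sorted(np.argsort(d)[::-1][:5])])
E
```

```text
t 49.62 tcp [386.5 252.7  62.5] yaw 170.8 F [ 0.1  0.1 -0.6] gap 42.9 zax [-0.004 -0.002 -1.   ] J [ 27.  -8. 115.   0.  73. -54.]
[0.2, 2.1, 0.5, -68.5]
165 [(298, 56), (299, 28), (300, 66), (324, 115), (347, 28)]
175 [(300, 35), (301, 32), (325, 70), (326, 38), (346, 23)]
190 [(300, 29), (301, 42), (330, 96), (331, 14), (346, 35)]
205 [(300, 24), (301, 52), (335, 110), (336, 24), (346, 22)]
220 [(301, 67), (342, 76), (343, 47), (346, 22), (347, 85)]
235 [(277, 55), (278, 60), (301, 74), (344, 44), (354, 42)]
```

The second blank's edges (left 299 to 301, right 347 to 345) match the prediction, so it is square and flat. Now gripping the lever.

Request:
move_arm(increments="0 0 0 2 0.5 -35 0; 0 0 0 2 0.5 -68.5 0; 0 0 0 2 0.5 -68.5 0; 0 0 0 2 0.5 -68.5 0; 0 0 0 2 0.5 -68.5 0; 0 0 0 2 0.5 -68.5 1; 0 0 0 2 0.5 -68.5 1; 0 0 0 2 0.5 -68.5 1; 0 0 0 2 0.5 -68.5 1; 0 0 0 2 0.5 -68.5 1", force=50)

```text
t: 51.02
eef_pos: [0.3896, 0.2538, -0.0044]
orientation: [[-0.987, 0.159, -0.002], [0.159, 0.987, -0.001], [0.002, -0.001, -1.0]]
contact_force: [-1.0, 0.2, 6.4]
finger_gap: 0.0118
```

```bash
python3 - <<'E'
from pl import *
rep()
a=np.radians
for th in [80,70,60,50,40,30,20,10,5,0,-1]:
    print(th,row(JIG,-85-80*np.sin(a(th)),80*np.cos(a(th)),-6,90+th))
E
```

```text
t 51.02 tcp [389.6 253.8  -4.4] yaw 170.9 F [-1.   0.2  6.4] gap 11.8 zax [-0.002 -0.001 -1.   ] J [ 27.  -2. 117.   0.  65. -54.]
80 [-8.9, 2.1, 12.9, -1.6]
70 [-18.9, 7.6, 25.8, -1.6]
60 [-28.9, 15.2, 37.5, -1.6]
50 [-38.9, 24.7, 47.7, -1.6]
40 [-48.9, 35.8, 56.1, -1.6]
30 [-58.9, 48.3, 62.4, -1.6]
20 [-68.9, 61.6, 66.5, -1.6]
10 [-78.9, 75.4, 68.2, -1.6]
5 [-83.9, 82.4, 68.1, -1.6]
0 [-88.9, 89.4, 67.4, -1.6]
-1 [-89.9, 90.7, 67.2, -1.6]
```

Request:
move_arm(increments="0 0 -4 1 6 0 1; 0 0 -9 2 13 0 1; 0 0 -14 4.5 19.5 0 1; 0 0 -19 7.6 25.8 0 1; 0 0 -24 11 32 0 1; 0 0 -29 15.2 37.5 0 1; 0 0 -34 19.7 43 0 1; 0 0 -39 24.7 47.7 0 1; 0 0 -44 30 52.2 0 1; 0 0 -49 35.8 56 0 1; 0 0 -54 42 59.5 0 1; 0 0 -59 48.3 62.4 0 1; 0 0 -64 55 64.8 0 1; 0 0 -69 61.6 66.5 0 1; 0 0 -74 68.5 67.6 0 1; 0 0 -79 75.4 68.2 0 1; 0 0 -84 82.4 68.1 0 1; 0 0 -88 88 67.6 0 1; 0 0 -89 89.4 67.4 0 1; 0 0 -89 89.4 67.4 0 1")

```text
t: 53.52
eef_pos: [0.4792, 0.321, -0.0044]
orientation: [[0.141, 0.99, -0.0], [0.99, -0.141, 0.002], [0.002, -0.0, -1.0]]
contact_force: [1.0, -1.7, 0.7]
finger_gap: 0.0122
```

```bash
python3 - <<'E'
from pl import *
rep(); print(row(JIG,-85,80,-6,90))
E
```

```text
t 53.52 tcp [479.2 321.   -4.4] yaw 81.9 F [ 1.  -1.7  0.7] gap 12.2 zax [-0.     0.002 -1.   ] J [29. 14. 99.  0. 66. 37.]
[0.1, -0.2, 0.3, -1.6]
```

That is the same pose as the original closed grip. A small extra nudge against the stop, then release and retreat.

Request:
move_arm(increments="0 0 -1 1.5 -0.2 0 1; 0 0 -1.5 2.5 -0.4 0 1; 0 0 -1.5 2.5 -0.4 0 1; 0 0 -1.5 2.5 -0.4 0 1")

```text
t: 54.02
eef_pos: [0.4801, 0.3208, -0.0044]
orientation: [[0.166, 0.986, -0.003], [0.986, -0.166, 0.001], [0.001, -0.003, -1.0]]
contact_force: [-8.1, -0.4, 6.1]
finger_gap: 0.0119
```

Request:
move_arm(increments="0 0 0 -0.5 0 0 0; 0 0 0 -0.5 0 0 0; 0 0 0 -0.5 0 0 0; 0 0 0 -0.5 0 0 0; 0 0 0 -0.5 0 40 0; 0 0 0 -0.5 0 90 0; 0 0 0 -40 0 130 0; 0 0 0 -80 0 150 0; 0 0 0 -100 0 150 0; 0 0 0 -100 0 150 0; 0 0 0 -100 0 150 0")

```text
t: 55.4
eef_pos: [0.3806, 0.3208, 0.1455]
orientation: [[0.166, 0.986, -0.003], [0.986, -0.166, 0.001], [0.001, -0.003, -1.0]]
contact_force: [-0.2, -0.6, -0.4]
finger_gap: 0.043
```

```bash
python3 - <<'E'
from pl import *
rep()
w=ctrl.capture("wrist");t=ctrl.capture("top");cv2.imwrite("pics/wf.png",w);cv2.imwrite("pics/tf.png",t)
a=cv2.resize(t[150:290,150:450],(800,373),interpolation=cv2.INTER_CUBIC)
b=cv2.resize(w[60:330,:],(533,225))
out=np.zeros((598,800,3),np.uint8);out[:373]=a;out[373:,:533]=b
cv2.imwrite("pics/final.png",out)
k=np.radians
for th in (0,5): print(th,np.round(w2pix("top",[*loc(JIG,-85-112*np.sin(k(th)),112*np.cos(k(th)))/1000,.046]),1))
E
```

```text
t 55.4 tcp [380.6 320.8 145.5] yaw 80.5 F [-0.2 -0.6 -0.4] gap 43.0 zax [-0.003  0.001 -1.   ] J [ 34.  -7. 105.   0.  82.  44.]
0 [170.1 244.4]
5 [169.6 248.3]
```

View pics/final.png

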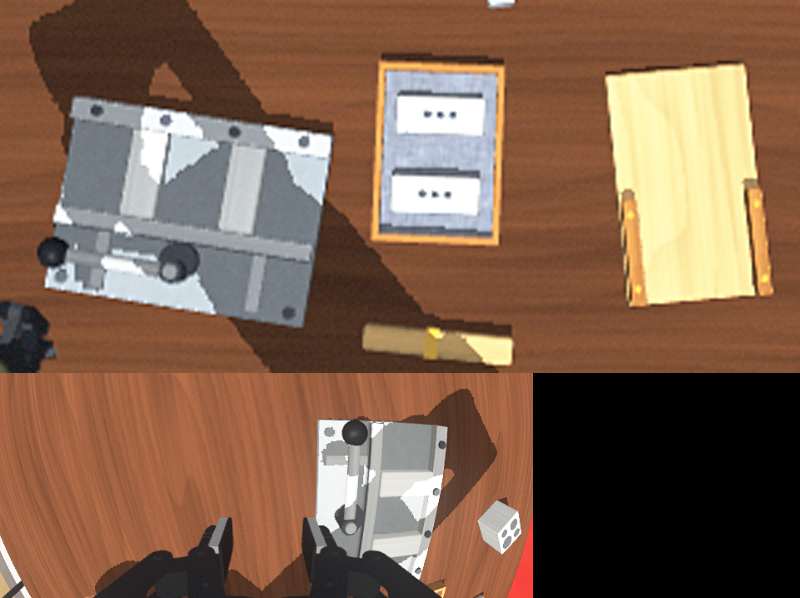

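The knob reads (169.9,244.5) in the top view, against (170.1,244.4) predicted for closed. Both blanks span jaw to fence squarely, both finished bars are in the tray with marks up, the rack is empty and the robot is clear. Handing in.

```bash
python3 -c "
from station import ctrl
print(ctrl.job_done())"
```

```text
the job is handed in; nothing more can be done
None
```

The job is handed in at about 55 s of the 210 s allowed; no verdict is reported. This start had only two blanks in the rack, and both are now clamped in the vice.

**What I did**
- **Lever:** I swung it to about 1.55 rad and laid both finished bars in the felt tray, marks up.
- **Blanks:** I pushed each one out onto the rack's apron, gripped it, and set it on the vice bed at about jig y = +45 and -50.
- **Closing:** I swung the lever back to its stop, then released it and moved clear.

**Last checks**
- **Lever:** the knob in the top view was at (169.9, 244.5), against (170.1, 244.4) predicted for closed. The arm also felt 8 N when I nudged it against the stop.
- **Bars:** in the final picture both blanks span squarely from jaw to fence. The tray holds both marked bars flat and the rack is empty.
- **Bystanders:** I did not measure how far they moved. The ring clamp and doming block look undisturbed in the final picture. The hammer is outside it except for a small part at the top edge, and the arm never went near it.

**What failed or disagreed**
- Two early attempts to push the lever went over the handle and left it unmoved.
- The cause was that the real fingertips sit about 38 mm above the reported TCP, not at it. I measured this by closing on the handle and allowed for it from then on.
- The right-hand blank was knocked about 35 mm forward during the run; I measured it again before gripping it.

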